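Centre the pan and set the hob to half power

ROBOT

A 6-joint arm with a two-finger parallel gripper is mounted at the origin on the work surface. World frame = base frame: x ahead of the robot, y to its left, z up, the work surface at z = 0. Lengths are in m, angles in rad, forces in N, time in s.
With the tool pointing down it reaches from about 0.35 to 0.775 m from the base axis. Payload 5.5 kg.
Tool frame: the origin (TCP) lies between the finger pads; the fingertips stand env.nose_length ahead of it and the grasp point (between the pads) lies 8 mm behind it (env.nose_length is the distance from the TCP to the fingertips, in m); z points along the fingers, y is the direction in which the jaws open and shut (so a half turn about z gives the same grasp; the last joint's range is limited). The gripper opens to 85 mm and grips with 20 to 120 N. Pads are 22 mm wide; open, the fingers measure 114 mm over their backs; the gripper's body (76 mm by 85 mm) begins 54 mm behind the grasp point. The pads swing forward as they close: fully open they stand 13 mm farther back than shut.
Start: joints at [1.12, 0.313, 0.046, 1.304, 0, 1.431], TCP at [0.176, 0.547, 0.242] pointing down, gripper open.
Joint ranges: [-2.76, 2.76], [-0.86, 1.69], [-1.03, 1.26], [-2.2, 2.34], [-1.47, 1.5], [-3.14, 3.14]. Speed limits (rad/s): [2.57, 2.57, 3.14, 3.14, 3.14, 3.14].

INTERFACE

Orientations are given as a unit quaternion [w, x, y, z].
In Python, from workcell import env gives the robot as it stands. The module is installed in compiled form; this text tells all that it offers.
- The arm moves only by the shell command python3 -m creep 'ROWS' [FORCE]. ROWS is a JSON object of lists of equal length, an entry for each row: "hand": the finger opening in mm, from 0 to 85.4; "delta_pos": the shift along the tool's x, y, z scaled (see below), a list of three; "turn": the turn about the tool's z scaled (see below). In form: {"hand": [hand, ...], "delta_pos": [[dx, dy, dz], ...], "turn": [turn, ...]}. A call has exactly 5 rows; each row shifts and turns the commanded pose from where the row before left it, along the tool's axes as they then stand; what a row does not reach is not made up. The controller multiplies each number of a shift by 0.8 m and each number of a turn by 5 degrees. A row lasts 1/12 s, in which the tool goes at most 41.7 mm and 7.16 degrees, less where a joint would pass 70% of its speed; a pose out of reach is approached as far as the arm can. A call with a number of a shift or a turn outside -1 to 1 is refused whole. A call with a gripper value outside its range is refused whole. The fingers move at their own pace and stop on an object; FORCE is the grip in N (left out, the last holds). Time passes only in rows, so rows that do not move let the fingers close, or fill a call up. It gives the time, the measured TCP pose, the force and the opening at its end, in the units of the state.
- env.get_state(): the state, without advancing time (a new reading comes with each control period).
- env.read_camera(name): name is "scene" or "top"; returns a dict with "pixels" (400x640x3 uint8, red, green, blue), "depth" (400x640 float32, m along the optical axis (not along the pixel's ray), 0 where there is no reading), "fx", "fy", "cx", "cy" (pixels), "D" ([k1, k2, p1, p2, k3] as OpenCV has them; the pictures are not rectified), "origin" and "orientation" of the camera in the world. Camera axes: x right, y down, z forward; pixel columns grow to the right and rows downward; lengths in m; the calibration is good to about 2 mm. A picture is of the moment at which its call begins.
- env.hand_in(): hands the job in, once; it reports no verdict.
Trained networks look in the newest picture that a camera, given by its name, has taken for a name from the list of things; names that differ only in an ending like _2 or _b are one class to them, and where a whole thing is asked for, a point or a joint stands for the part that bears it (a point fixed in the world has none). Each returns a list of dicts, best first, with "score" (0 to 1); they miss things now and then, are a little off and sometimes report something else, mostly with a low value. They report only what shows in the picture. A call takes as long as a camera call.
- env.find_in(camera, target): "location" ([row, column] in pixels, amid what is visible of it).
- env.pinpoint(camera, target): "location" ([row, column] in pixels: a listed point, or the origin of a listed thing).
The state is a dict: "clock": time; "joint_pos": joint angles; "qvel": joint speeds; "tau": joint torques, N m; "tcp_pos": TCP position; "orientation": TCP orientation; "wrist_force": force on the tool from outside, world axes, zero at the start; "ft_torque": the same for the moment, N m; "finger_gap": finger opening in m.
Only numpy, scipy, OpenCV 4.12 (cv2) and the standard library are available. Lean on these libraries where they do the work, as an engineer would, in place of code of your own. Each camera call takes 0.05 s, during which the arm holds its last target.

TASK

Get the pan on the induction hob ready to heat at half power, using only the fingertips: gently push the saute pan along the glass until it stands in the middle of the printed ring, and turn the larger dial, the power dial on the right, by pushing its bar round with a fingertip until its white mark lines up with the one long scale line. Do not pinch, grip or lift the pan or the dial, and leave the timer knob and everything else on the table where they are.

Things in the scene. Friction and masses are not known exactly. Their poses are not given: they have to be found in the camera images.
- hob: Portable induction hob, fixed to the table: steel case 420 mm deep (its x) by 330 mm wide (its y). Origin on the table under its centre, its x away from the cook, its y to the cook's left, z up. The strip nearest the robot (its x from -0.21 to -0.082 m) is the flat steel control panel, top 80 mm above the table; behind it lies the black glass, top 85 mm above the table.
- ring_centre (a point): Centre of the printed grey ring on the glass (ring diameter 200 mm, line 3 mm wide), at glass height: 30 mm ahead of the hob's origin.
- pan: Steel saute pan standing on the glass, too far to the left on the ring: outer diameter 160 mm (148 mm at the foot, full diameter from 8 mm up), 58 mm tall, wall 3 mm, empty, 0.6 to 0.9 kg, slides on the glass under a push of about 2 to 7 N. One straight handle along its +x, pointing away to the right and free of the dials, 20 mm wide, end 233 mm from the centre, 47 to 70 mm above the glass. Origin: centre of its underside.
- dial_axis (a point): Point on the power dial's upright axis at the top of the dial's bar, 110 mm above the table. The power dial is the larger of the two on the control panel, on the right (hob frame x -0.14, y -0.085): black skirt of diameter 68 mm and 8 mm high on the panel, and across it an upright bar 60 mm long, 14 mm wide and 22 mm high (88 to 110 mm above the table).
- dial: The power dial's turning part, skirt and bar. Origin on the dial's axis at the panel, 80 mm above the table; its +x points to the marked end.
- dial_mark (a point): The dial's index mark: the white line on the bar runs from the axis to this point, the top edge of the bar's marked end, 30 mm from the axis. It turns with the dial. The other end of the bar is plain.
- long_line (a point): Inner end of the long scale line printed on the panel, 37 mm from the dial axis, straight away from the cook (along the hob's +x from the axis). It is half power, the only long one (19 mm by 3.5 mm); the nine others are 7 mm long, 27 degrees apart, and a dot marks off.
- power_dial (a joint): Angle of the power dial, rad: 0 at the off dot, growing clockwise seen from above; 2.356 when the mark points along the long line (hob +x), stop at 4.712. At value q the mark points, in the hob's frame, at angle 2.356 - q counter-clockwise from hob +x. Turns with about 0.05 N m of friction and stays where it is left.
- timer_knob (a joint): Angle of the timer knob, rad, 0 at the start. The small round knob (diameter 42 mm, 20 mm high) on the left of the control panel, hob frame x -0.14, y 0.105. Leave alone.
- pepper_mill: Pepper mill: steel, turned, upright, diameter 48 mm at the foot, 125 mm tall; stands close to the hob's left side. Origin: centre of its underside. Leave alone.
- salt_mill: Salt mill: same shape, 95 mm tall, diameter 48 mm; also close to the hob's left side. Origin: centre of its underside. Leave alone.
- jar: Clear jar with a white lid, diameter 86 mm, 150 mm tall, left on the table. Origin: centre of its underside. Leave alone.
- ramekin: Small white ceramic cup, diameter 70 mm, 36 mm tall, on the table beside the hob's front right corner. Origin: centre of its underside. Leave alone.
- spoon: Steel spoon, 190 mm long, lying on the table in front of the hob on the left. Leave alone.
- glass_bowl: Glass bowl, diameter 140 mm, 65 mm tall, on the blue chopping board at the right. Origin: centre of its underside. Leave alone.
- spatula: Spatula, 260 mm long, black handle, lying on the blue chopping board. Leave alone.

How it is judged:
By the outcome, as a careful person would: the job done as asked, in the order asked, and still so for the second after the job is handed in, with the robot touching nothing.
It also fails if it takes over 53 s, if anything falls off the work surface, if the arm or the gripper's body presses on something with over 40 N, if the wrist force passes 120 N, or if a joint passes its speed limit or range.

## Working session

There is one attempt and no reset: what is moved stays moved. The work goes in short steps, Python scripts to look and compute and a shell command to move; the robot and the scene stay as the last step left them, time stands still between calls to the robot, and variables do not carry over. Pictures are saved under pics/ and viewed, and the job is handed in when it is done.

```bash
ls; mkdir -p pics
cat > h.py <<'E'
import numpy as np, cv2
from scipy.spatial.transform import Rotation as R
from workcell import env
def q2R(q): return R.from_quat([q[1],q[2],q[3],q[0]]).as_matrix()
def ray(c,rc):
    K=np.array([[c['fx'],0,c['cx']],[0,c['fy'],c['cy']],[0,0,1]])
    p=cv2.undistortPoints(np.array([[[rc[1],rc[0]]]],float),K,np.array(c['D'],float))[0,0]
    return q2R(c['orientation'])@np.array([p[0],p[1],1.0])
def at_z(c,rc,z):
    d=ray(c,rc); o=np.array(c['origin']); return o+d*(z-o[2])/d[2]
def at_depth(c,rc):
    d=ray(c,rc); r,k=int(round(rc[0])),int(round(rc[1]))
    w=c['depth'][max(r-1,0):r+2,max(k-1,0):k+2]; w=w[w>0]
    return np.array(c['origin'])+d*np.median(w) if len(w) else None
def proj(c,P):
    Rm=q2R(c['orientation']); K=np.array([[c['fx'],0,c['cx']],[0,c['fy'],c['cy']],[0,0,1]])
    X=(np.atleast_2d(P)-np.array(c['origin']))@Rm
    return cv2.projectPoints(X,np.zeros(3),np.zeros(3),K,np.array(c['D'],float))[0][:,0,::-1]
def save(c,n): cv2.imwrite('pics/'+n,c['pixels'][:,:,::-1])
E
python3 - <<'E'
from h import *
np.set_printoptions(precision=4,suppress=True)
s=env.get_state(); print(s, env.nose_length)
for n in ['scene','top']:
    c=env.read_camera(n); save(c,n+'0.png'); print(n,c['origin'],c['orientation'],c['fx'])
    for t,z in [('hob',0),('ring_centre',.085),('pan',.085),('dial_axis',.11),('dial',.08),('dial_mark',.11),('long_line',.08),('timer_knob',.08),('pepper_mill',0),('salt_mill',0),('ramekin',0),('jar',0)]:
        for r in env.pinpoint(n,t)[:2]:
            print(t,round(r['score'],2),np.round(r['location'],1),at_z(c,r['location'],z))
E
```

```text
pics
{'clock': 0.0, 'joint_pos': array([1.1204, 0.314 , 0.045 , 1.3036, 0.    , 1.4313]), 'qvel': array([ 0.0004, -0.0002, -0.001 ,  0.0011,  0.0002,  0.0003]), 'tau': array([  0.0024, -48.0621,  29.8535,   0.0191,  -0.0002,   0.    ]), 'tcp_pos': array([0.1756, 0.547 , 0.2414]), 'orientation': array([-0.0003,  0.1548,  0.9879, -0.0009]), 'wrist_force': array([-0.1735, -0.9872,  0.4215]), 'ft_torque': array([ 0.0186,  0.0022, -0.0244]), 'finger_gap': 0.08559120269286398} 0.011
scene [1.2088 0.5965 0.8999] [-0.1705  0.383   0.8219 -0.3856] 370.7098902707355
hob 0.56 [234.7 304.3] [ 0.6006 -0.0217 -0.    ]
hob 0.33 [192.8 301.5] [ 0.4456 -0.1789  0.    ]
ring_centre 0.77 [223.  295.3] [ 0.6388 -0.0195  0.085 ]
pan 0.59 [225.5 312. ] [0.6136 0.0284 0.085 ]
dial_axis 0.81 [181.  309.7] [ 0.4739 -0.1058  0.11  ]
dial 0.67 [184.9 304.5] [ 0.4744 -0.1317  0.08  ]
dial_mark 0.66 [181.2 317.2] [ 0.4582 -0.0849  0.11  ]
dial_mark 0.66 [157.1 266.5] [ 0.4682 -0.3314  0.11  ]
long_line 0.85 [191.2 301.6] [ 0.5068 -0.1156  0.08  ]
long_line 0.71 [155.9 224.1] [ 0.5411 -0.505   0.08  ]Traceback (most recent call last):
  File "<stdin>", line 7, in <module>
ValueError: it knows: dial, dial_axis, dial_mark, glass_bowl, hob, jar, long_line, pan, pepper_mill, ramekin, ring_centre, salt_mill, spatula, spoon
```

Run:
```python
from h import *
np.set_printoptions(precision=4,suppress=True)
for n in ['top','scene']:
    c=env.read_camera(n); save(c,n+'1.png'); print(n,c['origin'],c['orientation'],c['fx'])
    for t,z in [('hob',0),('ring_centre',.085),('pan',.085),('dial_axis',.11),('dial',.08),('dial_mark',.11),('long_line',.08),('pepper_mill',0),('salt_mill',0),('ramekin',0),('jar',0)]:
        for r in env.pinpoint(n,t)[:2]:
            print(t,round(r['score'],2),np.round(r['location'],1),at_z(c,r['location'],z))
```

```text
top [ 0.3091 -0.0223  1.3999] [ 0.0408 -0.6957  0.7147 -0.0593] 415.2759949797311
hob 0.8 [170.  301.6] [ 0.6012 -0.0194  0.    ]
ring_centre 0.56 [154.1 302.8] [ 0.6361 -0.0248  0.085 ]
pan 0.63 [158.  287.8] [0.6242 0.0241 0.085 ]
pan 0.2 [168.3 300.9] [ 0.5891 -0.0175  0.085 ]
dial_axis 0.94 [199.9 328.8] [ 0.4806 -0.1027  0.11  ]
dial_axis 0.63 [153.8 302.1] [ 0.6309 -0.0225  0.11  ]
dial 0.68 [204.  331.3] [ 0.4711 -0.1121  0.08  ]
dial 0.46 [208.7 372.4] [ 0.4525 -0.244   0.08  ]
dial_mark 0.88 [201.6 323.1] [ 0.4757 -0.0846  0.11  ]
dial_mark 0.42 [158.2 287.7] [0.6176 0.0236 0.11  ]
long_line 0.94 [191.6 328.7] [ 0.5115 -0.1051  0.08  ]
pepper_mill 0.63 [196.1 233.8] [0.5164 0.2134 0.    ]
salt_mill 0.73 [173.3 238.2] [0.5951 0.1983 0.    ]
ramekin 0.7 [211.  373.9] [ 0.4531 -0.2622  0.    ]
jar 0.73 [209.1 157.2] [0.4783 0.4761 0.    ]
jar 0.69 [157.3 285.7] [0.6473 0.0343 0.    ]
scene [1.2088 0.5965 0.8999] [-0.1705  0.383   0.8219 -0.3856] 370.7098902707355
hob 0.6 [238.1 305.3] [ 0.6099 -0.0086  0.    ]
ring_centre 0.89 [223.6 297.2] [ 0.6369 -0.013   0.085 ]
pan 0.78 [225.8 308.3] [0.6219 0.0204 0.085 ]
dial_axis 0.92 [180.5 309.2] [ 0.4729 -0.109   0.11  ]
dial_axis 0.74 [153.1 263.3] [ 0.4573 -0.3612  0.11  ]
dial 0.69 [186.8 305.4] [ 0.4804 -0.1219  0.08  ]
dial 0.65 [256.1 379.1] [0.5802 0.2564 0.08  ]
dial_mark 0.76 [180.1 316.6] [ 0.4549 -0.0906  0.11  ]
dial_mark 0.6 [227.9 308.4] [0.6464 0.0443 0.11  ]
long_line 0.96 [191.4 302. ] [ 0.5067 -0.1138  0.08  ]
pepper_mill 0.57 [256.  376.5] [0.5237 0.2167 0.    ]
salt_mill 0.93 [269.3 361.9] [0.5958 0.2122 0.    ]
salt_mill 0.27 [235.7 303.4] [ 0.6059 -0.0209  0.    ]
ramekin 0.73 [183.4 285. ] [ 0.4445 -0.2685  0.    ]
ramekin 0.33 [186.1 308.3] [ 0.3989 -0.1862  0.    ]
jar 0.68 [154.2 265.3] [ 0.353  -0.4813  0.    ]
```

View pics/top1.png

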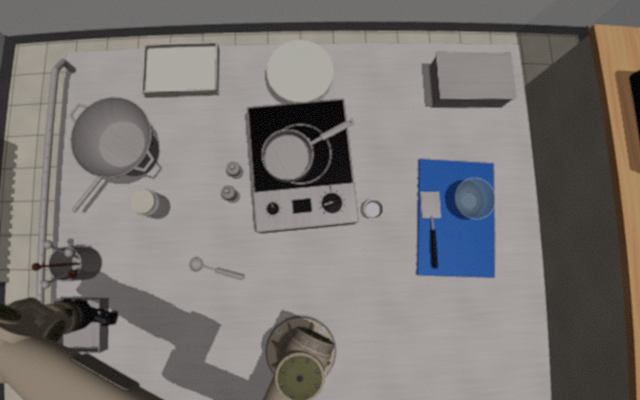

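View pics/scene1.png

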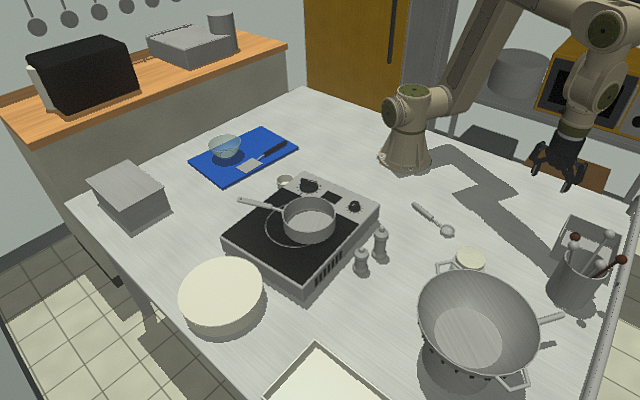

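The top view shows the hob with the pan around (158,288), the ring centre around (154,303), the dial at (203,331) with its mark pointing left, the timer at (208,273) and the mills at (170,233) and (193,229). I'll measure these more closely.

Run:
```python
from h import *
for n,(r0,r1,c0,c1) in {'top':(90,245,220,390),'scene':(150,300,215,400)}.items():
    im=cv2.imread(f'pics/{n}1.png')[r0:r1,c0:c1]
    f=4 if n=='top' else 4
    cv2.imwrite(f'pics/{n}1z.png',cv2.resize(im,None,fx=f,fy=f,interpolation=cv2.INTER_CUBIC))
```

```text
(no output)
```

View pics/top1z.png

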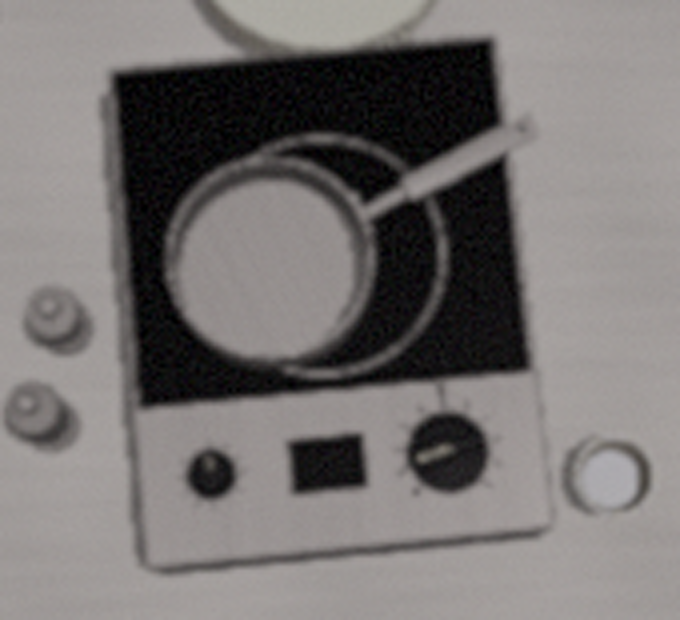

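View pics/scene1z.png

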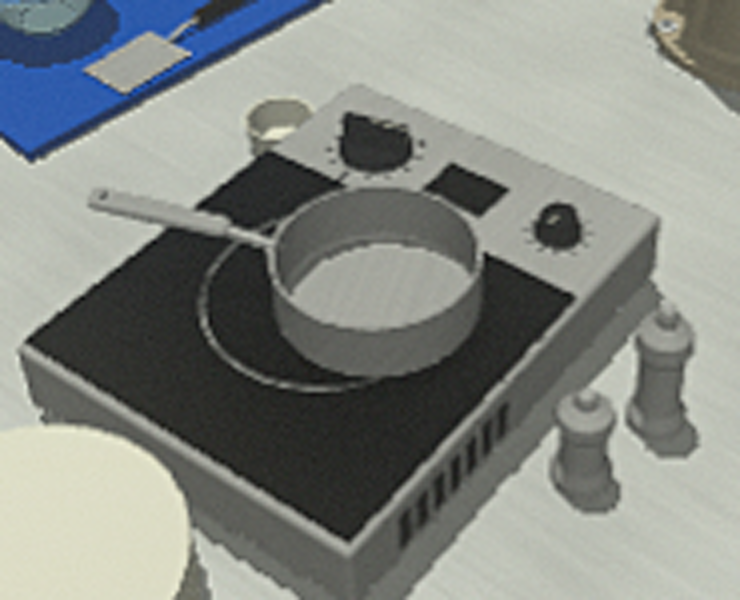

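```bash
cat >> h.py <<'E'
from scipy.ndimage import map_coordinates
from scipy.optimize import least_squares
def circ(P,r=None,it=6):
    P=np.asarray(P); ok=np.ones(len(P),bool)
    for _ in range(it):
        Q=P[ok]
        if r is None:
            f=lambda v:np.hypot(Q[:,0]-v[0],Q[:,1]-v[1])-v[2]; v0=[*Q.mean(0),.08]
        else:
            f=lambda v:np.hypot(Q[:,0]-v[0],Q[:,1]-v[1])-r; v0=Q.mean(0)
        v=least_squares(f,v0,loss='soft_l1',f_scale=.001).x
        e=np.abs(np.hypot(P[:,0]-v[0],P[:,1]-v[1])-(r or v[2])); ok=e<.003
    return v,ok.sum(),e[ok].std()
def grey(c): return cv2.cvtColor(c['pixels'],cv2.COLOR_RGB2GRAY).astype(float)
def polar(c,ctr,z,rs,ths):
    g=cv2.GaussianBlur(grey(c),(0,0),.6)
    T,Rr=np.meshgrid(ths,rs,indexing='ij')
    P=np.stack([ctr[0]+Rr*np.cos(T),ctr[1]+Rr*np.sin(T),np.full_like(T,z)],-1)
    rc=proj(c,P.reshape(-1,3))
    return map_coordinates(g,rc.T,order=1).reshape(T.shape),P
def ringfit(c,ctr=(.637,-.022)):
    rs=np.arange(.085,.112,.0005); ths=np.radians(np.arange(0,360,3)); pts=[]
    I,P=polar(c,ctr,.085,rs,ths)
    for k in range(len(ths)):
        j=I[k].argmax()
        ends=max(I[k][:4].max(),I[k][-4:].max())
        if 6<j<len(rs)-7 and I[k][j]>ends+25: 
            w=np.clip(I[k][j-5:j+6]-I[k].min()-10,0,None); pts.append((P[k,j-5:j+6,:2]*w[:,None]).sum(0)/w.sum())
    return circ(pts,.0985),circ(pts),len(pts)
def cloud(c,box=None):
    h,w=c['depth'].shape; rr,cc=np.mgrid[0:h,0:w]
    K=np.array([[c['fx'],0,c['cx']],[0,c['fy'],c['cy']],[0,0,1]])
    p=cv2.undistortPoints(np.stack([cc.ravel(),rr.ravel()],-1).astype(float)[:,None],K,np.array(c['D'],float))[:,0]
    d=c['depth'].ravel(); X=np.c_[p*d[:,None],d]@q2R(c['orientation']).T+np.array(c['origin'])
    return X[d>0]
E
python3 - <<'E'
from h import *
np.set_printoptions(precision=4,suppress=True)
for n in ['top','scene']:
    c=env.read_camera(n)
    print(n,ringfit(c))
    X=cloud(c)
    print('glass z',np.median(X[(abs(X[:,0]-.72)<.02)&(abs(X[:,1]+.03)<.05)][:,2]),'table', np.median(X[(abs(X[:,0]-.45)<.03)&(abs(X[:,1]-.3)<.05)][:,2]))
    m=(np.hypot(X[:,0]-.622,X[:,1]-.022)<.1)&(X[:,2]>.128)&(X[:,2]<.155)
    Q=X[m]; print('rim',circ(Q[:,:2]),circ(Q[:,:2],.0785),len(Q),np.percentile(Q[:,2],[5,50,95]))
    m=(X[:,2]>.125)&(X[:,2]<.17)&(np.hypot(X[:,0]-.622,X[:,1]-.022)>.11)&(np.hypot(X[:,0]-.622,X[:,1]-.022)<.24)&(X[:,0]>.6)&(X[:,1]<0)
    H=X[m]; print('handle',len(H),H.mean(0) if len(H) else 0)
    m=(X[:,2]>.097)&(X[:,2]<.12)&(np.hypot(X[:,0]-.475,X[:,1]+.107)<.05); D=X[m]
    if len(D): 
        u,s,v=np.linalg.svd(D[:,:2]-D[:,:2].mean(0)); print('bar',len(D),D.mean(0),v[0])
E
```

```text
top ((array([ 0.6395, -0.0156]), np.int64(52), np.float64(0.00042864140463121087)), (array([ 0.6395, -0.0157,  0.0984]), np.int64(53), np.float64(0.0005268970086719984)), 53)
glass z 0.0858787069776612 table 0.0003567964210310359
rim (array([0.623 , 0.0248, 0.0782]), np.int64(261), np.float64(0.0006554097549844746)) (array([0.6229, 0.0248]), np.int64(262), np.float64(0.0006767261722667657)) 295 [0.1297 0.1409 0.1467]
handle 235 [ 0.6984 -0.1321  0.1499]
bar 92 [ 0.475  -0.1128  0.1088] [ 0.3189 -0.9478]
scene ((array([ 0.6369, -0.0159]), np.int64(38), np.float64(0.0003342969928571717)), (array([ 0.6354, -0.0153,  0.0998]), np.int64(38), np.float64(0.000287160228146739)), 38)
glass z 0.08604622028329911 table 0.0011793700354822412
rim (array([0.6248, 0.0257, 0.0779]), np.int64(455), np.float64(0.0007489506727855338)) (array([0.6249, 0.0254]), np.int64(451), np.float64(0.0007931291472418189)) 507 [0.1292 0.138  0.1449]
handle 203 [ 0.6994 -0.1271  0.1497]
bar 89 [ 0.4789 -0.1096  0.1068] [-0.3447  0.9387]
```

```bash
python3 -m creep '{"hand":[85,85,85,85,85],"delta_pos":[[0,0,0],[0,0,0],[0,0,0],[0,0,0],[0,0,0]],"turn":[1,1,1,1,1]}' 20
cat >> h.py <<'E'
def togo(target,yawdeg=None):
    s=env.get_state(); Rm=q2R(s['orientation']); d=np.array(target)-s['tcp_pos']
    ya=np.degrees(np.arctan2(Rm[1,1],Rm[0,1]))
    print('t',round(s['clock'],2),'tcp',s['tcp_pos'].round(4),'jaw yaw',round(ya,2),'z',Rm[:,2].round(3),'units',(Rm.T@d/.8).round(4),'gap',round(s['finger_gap'],4),'F',s['wrist_force'].round(1))
    if yawdeg is not None: print('turn units', (((ya-yawdeg)+90)%180-90)/5)
E
python3 - <<'E'
from h import *
togo([.589,.124,.24],19.5)
# hob yaw from depth/edges: fit with named pixels of glass corners in top crop
c=env.read_camera('top')
P=[at_z(c,(90+r/4,220+k/4),.085) for k,r in [(140,405),(530,368),(492,40),(113,73)]]
for p in P: print(p.round(4))
e=P[1]-P[0]; print('front edge yaw',np.degrees(np.arctan2(e[1],e[0]))+90,np.hypot(*e[:2]))
for a,b in [(3,0),(2,1)]:
    e=P[a]-P[b]; print('side yaw',np.degrees(np.arctan2(e[1],e[0])),np.hypot(*e[:2]))
E
```

```text
clock: 2.12
tcp_pos: [0.1759, 0.5475, 0.2423]
orientation: [0.0, 0.367, 0.93, 0.0]
wrist_force: [-0.3, 0.1, 0.8]
finger_gap: 0.0853
t 2.12 tcp [0.1759 0.5475 0.2423] jaw yaw 46.95 z [ 0.  0. -1.] units [-0.7387 -0.0343  0.0029] gap 0.0853 F [-0.3  0.1  0.8]
turn units 5.4893073622704325
[0.5178 0.1311 0.085 ]
[ 0.5402 -0.1827  0.085 ]
[ 0.8186 -0.1631  0.085 ]
[0.7965 0.152  0.085 ]
front edge yaw 4.078069921988913 0.3146476912424811
side yaw 4.286989712373578 0.2794452896596139
side yaw 4.029507421839322 0.27906274278389626
```

```bash
python3 -m creep '{"hand":[85,85,85,85,85],"delta_pos":[[0,0,0],[0,0,0],[0,0,0],[0,0,0],[0,0,0]],"turn":[1,1,1,1,1]}' >/dev/null
python3 -m creep '{"hand":[85,85,85,85,85],"delta_pos":[[-0.04,0.019,0],[-0.044,0.02,0],[-0.044,0.02,0],[-0.044,0.02,0],[-0.044,0.02,0]],"turn":[0.49,0,0,0,0]}' >/dev/null
python3 -m creep '{"hand":[85,85,85,85,85],"delta_pos":[[-0.044,0.02,0],[-0.044,0.02,0],[-0.044,0.02,0],[-0.044,0.02,0],[-0.044,0.02,0]],"turn":[0,0,0,0,0]}'
python3 - <<'E'
from h import *
togo([.589,.124,.24],19.5)
E
```

```text
clock: 3.42
tcp_pos: [0.4457, 0.2725, 0.2426]
orientation: [0.0, 0.575, 0.818, 0.0]
wrist_force: [0.5, 0.7, 0.3]
finger_gap: 0.0852
t 3.42 tcp [0.4457 0.2725 0.2426] jaw yaw 19.86 z [ 0.001  0.    -1.   ] units [-0.2355  0.1055  0.0033] gap 0.0852 F [0.5 0.7 0.3]
turn units 0.0715307946851425
```

```bash
python3 -m creep '{"hand":[85,85,85,85,85],"delta_pos":[[-0.044,0.02,0],[-0.044,0.02,0],[-0.044,0.02,0],[-0.044,0.02,0],[-0.03,0.012,0]],"turn":[0.07,0,0,0,0]}' >/dev/null
python3 -m creep '{"hand":[85,85,85,85,85],"delta_pos":[[0,0,0],[0,0,0],[0,0,0],[0,0,0],[0,0,0]],"turn":[0,0,0,0,0]}'
python3 - <<'E'
from h import *
togo([.589,.124,.24],19.5)
for n in ['scene','top']:
    c=env.read_camera(n); save(c,n+'2.png')
    im=cv2.imread(f'pics/{n}2.png'); r0,r1,c0,c1=(90,245,220,390) if n=='top' else (120,300,215,435)
    cv2.imwrite(f'pics/{n}2z.png',cv2.resize(im[r0:r1,c0:c1],None,fx=3,fy=3,interpolation=cv2.INTER_CUBIC))
E
```

```text
clock: 4.25
tcp_pos: [0.5681, 0.1443, 0.2425]
orientation: [-0.0, 0.577, 0.817, 0.0]
wrist_force: [-0.2, 0.0, 0.9]
finger_gap: 0.0851
t 4.25 tcp [0.5681 0.1443 0.2425] jaw yaw 19.52 z [-0.  0. -1.] units [-0.0327  0.0162  0.0032] gap 0.0851 F [-0.2  0.   0.9]
turn units 0.003602853716361665
```

View pics/scene2z.png

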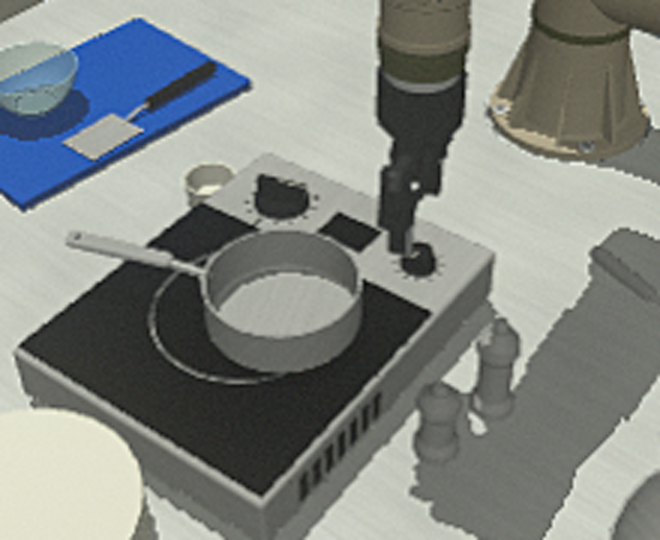

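```bash
python3 -m creep '{"hand":[85,85,85,85,85],"delta_pos":[[-0.02,0.01,0],[-0.0127,0.006,0],[0,0,0.045],[0,0,0.045],[0,0,0.02]],"turn":[0,0,0,0,0]}'  >/dev/null
python3 -m creep '{"hand":[85,85,85,85,85],"delta_pos":[[0,0,0],[0,0,0],[0,0,0],[0,0,0],[0,0,0]],"turn":[0,0,0,0,0]}'
python3 - <<'E'
from h import *
togo([.589,.124,.118],19.5)
t=env.get_state()['tcp_pos']
for n in ['scene','top']:
    c=env.read_camera(n); X=cloud(c); 
    m=(np.hypot(*(X[:,:2]-t[:2]).T)<.066)&(X[:,2]>.1)&(X[:,2]<.25)&(np.hypot(X[:,0]-.624,X[:,1]-.025)>.085)
    print(n,m.sum(),np.sort(X[m][:,2])[:15].round(3))
E
```

```text
clock: 5.18
tcp_pos: [0.5909, 0.123, 0.1563]
orientation: [0.001, 0.578, 0.816, 0.001]
wrist_force: [0.4, -0.1, -0.1]
finger_gap: 0.0849
t 5.18 tcp [0.5909 0.123  0.1563] jaw yaw 19.4 z [ 0.004  0.    -1.   ] units [ 0.002  -0.002   0.0479] gap 0.0849 F [ 0.4 -0.1 -0.1]
turn units -0.019977444713958903
scene 227 [0.159 0.159 0.16  0.16  0.16  0.161 0.162 0.163 0.164 0.164 0.164 0.165
 0.165 0.165 0.166]
top 29 [0.207 0.208 0.215 0.216 0.217 0.217 0.219 0.22  0.222 0.222 0.223 0.223
 0.224 0.225 0.226]
```

```bash
python3 -m creep '{"hand":[85,85,85,85,85],"delta_pos":[[0,0,0.03],[0,0,0.025],[0,0,0.005],[0,0,0],[0,0,0]],"turn":[0,0,0,0,0]}'
python3 -m creep '{"hand":[85,85,85,85,85],"delta_pos":[[-0.01,0,0],[-0.01,0,0],[-0.005,0,0],[-0.005,0,0],[-0.005,0,0]],"turn":[0,0,0,0,0]}'
python3 -m creep '{"hand":[85,85,85,85,85],"delta_pos":[[-0.005,0,0],[-0.005,0,0],[-0.005,0,0],[-0.005,0,0],[0,0,0]],"turn":[0,0,0,0,0]}'
python3 - <<'E'
from h import *
np.set_printoptions(precision=4,suppress=True)
togo([.6123,.0587,.108],19.5)
for n in ['scene','top']:
    c=env.read_camera(n); save(c,n+'3.png')
    im=cv2.imread(f'pics/{n}3.png'); r0,r1,c0,c1=(90,245,220,390) if n=='top' else (120,300,215,435)
    cv2.imwrite(f'pics/{n}3z.png',cv2.resize(im[r0:r1,c0:c1],None,fx=3,fy=3,interpolation=cv2.INTER_CUBIC))
    X=cloud(c); m=(np.hypot(X[:,0]-.63,X[:,1]-.01)<.11)&(X[:,2]>.128)&(X[:,2]<.15)&(X[:,1]<.06)
    print(n,circ(X[m][:,:2],.0785),m.sum())
E
```

```text
clock: 5.7
tcp_pos: [0.5899, 0.1228, 0.107]
orientation: [0.0, 0.578, 0.816, 0.0]
wrist_force: [-0.6, 0.2, 0.7]
finger_gap: 0.085
clock: 6.12
tcp_pos: [0.5994, 0.0971, 0.107]
orientation: [-0.001, 0.578, 0.816, 0.002]
wrist_force: [-2.0, 8.5, 2.9]
finger_gap: 0.085
clock: 6.53
tcp_pos: [0.6042, 0.0823, 0.1069]
orientation: [-0.001, 0.578, 0.816, 0.001]
wrist_force: [-2.1, 5.7, 2.7]
finger_gap: 0.0849
t 6.53 tcp [0.6042 0.0823 0.1069] jaw yaw 19.44 z [ 0.     0.003 -1.   ] units [-0.0312 -0.0003 -0.0014] gap 0.0849 F [-2.1  5.7  2.7]
turn units -0.012569515743223292
scene (array([0.6283, 0.0112]), np.int64(262), np.float64(0.0007776886484212589)) 314
top (array([0.6281, 0.0088]), np.int64(182), np.float64(0.0006784358761578415)) 214
```

View pics/scene3z.png

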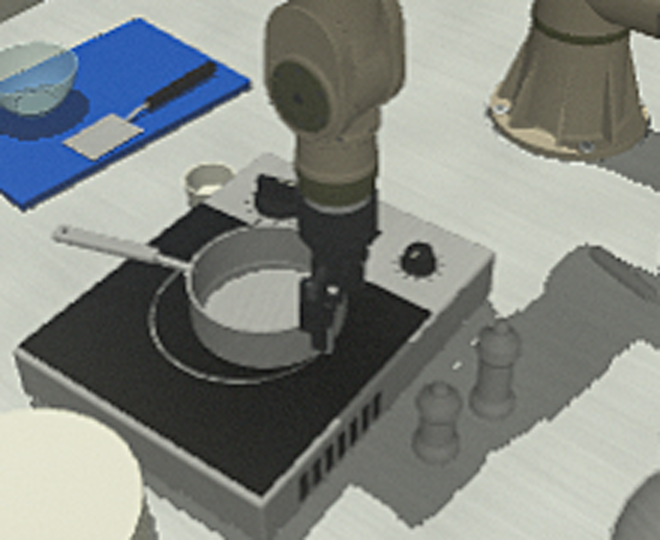

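View pics/top3z.png

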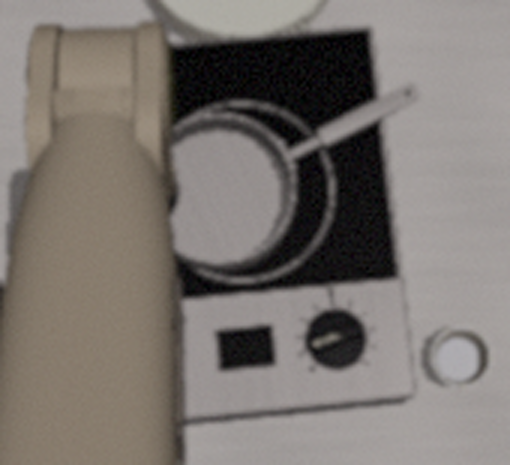

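```bash
python3 -m creep '{"hand":[85,85,85,85,85],"delta_pos":[[-0.005,0.0002,0],[-0.005,0.0002,0],[-0.005,0.0002,0],[-0.005,0.0002,0],[-0.005,0.0002,0]],"turn":[0,0,0,0,0]}'
python3 -m creep '{"hand":[85,85,85,85,85],"delta_pos":[[-0.004,0,0],[0,0,0],[0,0,0],[0,0,0],[0,0,0]],"turn":[0,0,0,0,0]}'
cat >> h.py <<'E'
def panfit(c,ctr,armcut=None):
    X=cloud(c); m=(np.hypot(X[:,0]-ctr[0],X[:,1]-ctr[1])<.1)&(X[:,2]>.128)&(X[:,2]<.15)
    if armcut is not None: m&=X[:,1]<armcut
    return circ(X[m][:,:2],.0785),m.sum()
def zoom(c,n,f=3):
    r0,r1,c0,c1=(90,245,220,390) if 'top' in n else (120,300,215,435)
    cv2.imwrite(f'pics/{n}.png',cv2.resize(c['pixels'][r0:r1,c0:c1,::-1],None,fx=f,fy=f,interpolation=cv2.INTER_CUBIC))
E
python3 - <<'E'
from h import *
np.set_printoptions(precision=4,suppress=True)
togo([.6123,.0587,.108],19.5)
for n in ['scene','top']:
    c=env.read_camera(n); zoom(c,n+'4z')
    print(n,panfit(c,(.638,-.013),.035), ringfit(c)[:2])
E
```

```text
clock: 7.05
tcp_pos: [0.6111, 0.0647, 0.107]
orientation: [-0.002, 0.577, 0.817, 0.002]
wrist_force: [-3.3, 8.2, 4.3]
finger_gap: 0.0852
clock: 7.47
tcp_pos: [0.6125, 0.0609, 0.107]
orientation: [-0.001, 0.578, 0.816, 0.001]
wrist_force: [-1.4, 5.3, 4.0]
finger_gap: 0.0852
t 7.47 tcp [0.6125 0.0609 0.107 ] jaw yaw 19.45 z [ 0.     0.003 -1.   ] units [-0.0025 -0.0012 -0.0013] gap 0.0852 F [-1.4  5.3  4. ]
turn units -0.01031549374626195
scene ((array([ 0.636 , -0.0102]), np.int64(235), np.float64(0.000726417188583049)), np.int64(289)) ((array([ 0.6369, -0.0159]), np.int64(50), np.float64(0.0003729449598910362)), (array([ 0.6371, -0.0159,  0.0983]), np.int64(50), np.float64(0.00035574054241441894)))
top ((array([ 0.6362, -0.0126]), np.int64(183), np.float64(0.000641101033561368)), np.int64(211)) ((array([ 0.6381, -0.0152]), np.int64(48), np.float64(0.0006644753735414394)), (array([ 0.6381, -0.0167,  0.097 ]), np.int64(50), np.float64(0.0005287057852055654)))
```

View pics/scene4z.png

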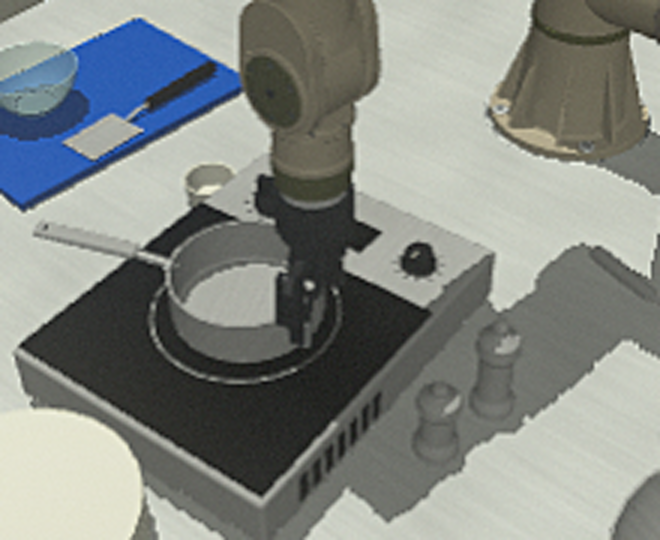

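View pics/top4z.png

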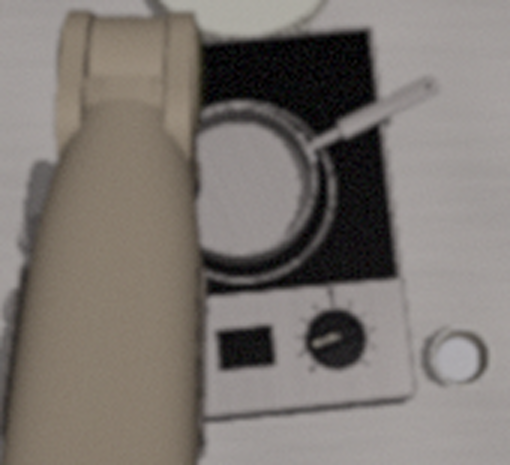

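```bash
python3 -m creep '{"hand":[85,85,85,85,85],"delta_pos":[[-0.0025,0,0],[-0.0025,0,0],[0,0,0],[0,0,0],[0,0,0]],"turn":[0,0,0,0,0]}'
python3 -m creep '{"hand":[85,85,85,85,85],"delta_pos":[[0.015,0,0],[0.03,0,0],[0,0,-0.045],[0,0,-0.045],[0,0,-0.02]],"turn":[0,0,0,0,0]}'
python3 -m creep '{"hand":[85,85,85,85,85],"delta_pos":[[0.04,-0.03,0],[0.04,-0.03,0],[0.04,-0.03,0],[0,0,0],[0,0,0]],"turn":[0,0,0,0,0]}'
python3 - <<'E'
from h import *
np.set_printoptions(precision=4,suppress=True)
togo([.6123,.0587,.108],19.5)
for n in ['scene','top']:
    c=env.read_camera(n); zoom(c,n+'5z')
    print(n,panfit(c,(.638,-.013)), ringfit(c)[:2])
E
```

```text
clock: 7.98
tcp_pos: [0.6137, 0.0576, 0.107]
orientation: [-0.001, 0.577, 0.816, 0.001]
wrist_force: [-2.6, 7.1, 3.4]
finger_gap: 0.0849
clock: 8.4
tcp_pos: [0.6031, 0.0905, 0.1985]
orientation: [0.002, 0.578, 0.816, 0.001]
wrist_force: [1.2, 0.9, 0.3]
finger_gap: 0.0853
clock: 8.82
tcp_pos: [0.5004, 0.1576, 0.1947]
orientation: [0.0, 0.577, 0.817, -0.0]
wrist_force: [1.3, -0.0, 0.5]
finger_gap: 0.0848
t 8.82 tcp [0.5004 0.1576 0.1947] jaw yaw 19.55 z [ 0. -0. -1.] units [-0.1632  0.0904  0.1084] gap 0.0848 F [ 1.3 -0.   0.5]
turn units 0.009524080685662285
scene ((array([ 0.6385, -0.0152]), np.int64(430), np.float64(0.0008232619947898651)), np.int64(507)) ((array([ 0.637 , -0.0162]), np.int64(70), np.float64(0.00041415889790642437)), (array([ 0.6373, -0.0159,  0.0981]), np.int64(70), np.float64(0.0003591579444518432)))
top ((array([ 0.6375, -0.0163]), np.int64(267), np.float64(0.0006749934225017919)), np.int64(289)) ((array([ 0.6387, -0.0157]), np.int64(64), np.float64(0.000718448928511384)), (array([ 0.6379, -0.0162,  0.0973]), np.int64(67), np.float64(0.00045115117439148975)))
```

View pics/scene5z.png

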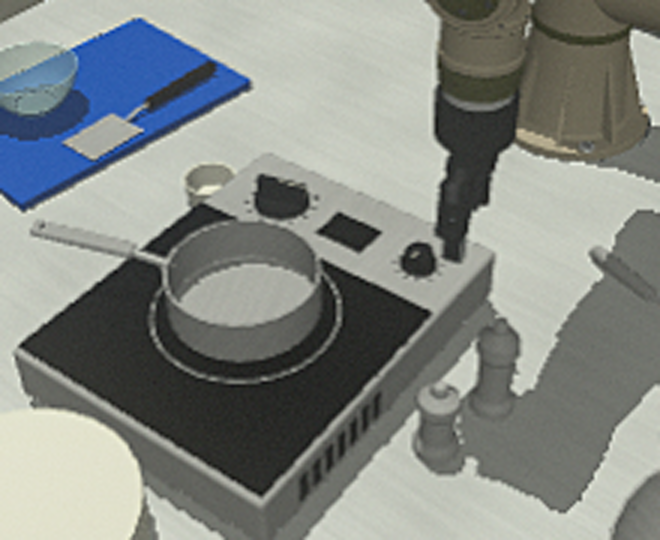

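View pics/top5z.png

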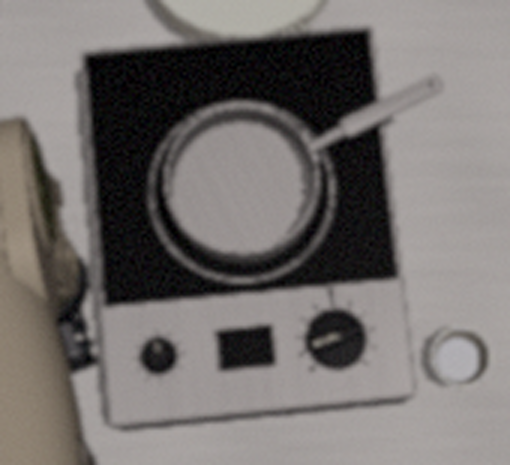

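```bash
python3 -m creep '{"hand":[0,0,0,0,0],"delta_pos":[[0,0,0],[0,0,0],[0,0,0],[0,0,0],[0,0,0]],"turn":[1,1,1,1,1]}' 20
python3 - <<'E'
from h import *
np.set_printoptions(precision=4,suppress=True)
s=env.get_state(); print(s['joint_pos']); togo([.4755,-.112,.2])
c=env.read_camera('top')
g=cv2.GaussianBlur(grey(c),(0,0),.5)
# white mark: plane z=.11, find bright within dark dial
for A in [(.4755,-.112),(.478,-.111)]:
    I,P=polar(c,A,.11,np.arange(.008,.028,.002),np.radians(np.arange(0,360,6)))
    m=I.mean(1); k=m.argsort()[-6:]; print(A,np.c_[k*6,m[k].round()])
# skirt circle: dark disc centroid at z .088
rs=np.arange(.02,.05,.0005)
I,P=polar(c,(.4755,-.112),.088,rs,np.radians(np.arange(0,360,4)))
pts=[]
for k in range(len(I)):
    d=np.diff(cv2.GaussianBlur(I[k][None],(0,0),2)[0]); j=d.argmax(); pts.append(P[k,j,:2])
print(circ(pts),circ(pts,.034))
# long line
L=[]
I,P=polar(c,(.4755,-.112),.080,np.arange(.038,.054,.001),np.radians(np.arange(-40,50,1)))
m=I.mean(1); print('long line at',np.arange(-40,50,1)[m.argsort()[:6]], m.min().round(), np.median(m).round())
E
```

```text
clock: 9.33
tcp_pos: [0.5039, 0.1556, 0.1941]
orientation: [0.0, 0.743, 0.669, 0.0]
wrist_force: [-0.3, 0.7, 0.0]
finger_gap: 0.0251
[ 0.1474  0.2405 -0.1713  1.1584 -0.0002  1.8223]
t 9.33 tcp [0.5039 0.1556 0.1941] jaw yaw -5.96 z [ 0.001 -0.    -1.   ] units [-0.3364 -0.0006 -0.0073] gap 0.0251 F [-0.3  0.7  0. ]
(0.4755, -0.112) [[126.  62.]
 [ 96.  69.]
 [120.  78.]
 [102.  85.]
 [114.  91.]
 [108.  94.]]
(0.478, -0.111) [[138.  59.]
 [132.  71.]
 [108.  77.]
 [126.  84.]
 [114.  90.]
 [120.  92.]]
(array([ 0.4744, -0.1123,  0.0314]), np.int64(90), np.float64(0.00034120450087412474)) (array([ 0.4712, -0.1124]), np.int64(53), np.float64(0.0007955277819612957))
long line at [3 2 4 1 5 0] 121.0 147.0
```

```bash
python3 -m creep '{"hand":[0,0,0,0,0],"delta_pos":[[-0.03,-0.005,0],[-0.041,-0.006,0],[-0.041,-0.006,0],[-0.041,-0.006,0],[-0.041,-0.006,0]],"turn":[0,0,0,0,0]}' >/dev/null
python3 -m creep '{"hand":[0,0,0,0,0],"delta_pos":[[-0.041,-0.006,0],[-0.041,-0.006,0],[-0.041,-0.006,0],[-0.012,0,0],[0,0,0]],"turn":[0,0,0,0,-1]}' >/dev/null
python3 -m creep '{"hand":[0,0,0,0,0],"delta_pos":[[0,0,0],[0,0,0],[0,0,0],[0,0,0],[0,0,0]],"turn":[-1,-1,-1,-1,-1]}' >/dev/null
python3 -m creep '{"hand":[0,0,0,0,0],"delta_pos":[[0,0,0],[0,0,0],[0,0,0],[0,0,0],[0,0,0]],"turn":[-1,-1,-1,-1,-1]}' >/dev/null
python3 -m creep '{"hand":[0,0,0,0,0],"delta_pos":[[0,0,0],[0,0,0],[0,0,0],[0,0,0],[0,0,0]],"turn":[-1,-1,-1,-1,-1]}' >/dev/null
python3 -m creep '{"hand":[0,0,0,0,0],"delta_pos":[[0,0,0],[0,0,0],[0,0,0],[0,0,0],[0,0,0]],"turn":[-1,-1,-1,-1,-1]}'
python3 - <<'E'
from h import *
togo([.4394,-.1012,.105],109)
s=env.get_state();print(s['joint_pos'].round(3))
t=s['tcp_pos']
c=env.read_camera('scene'); X=cloud(c); zoom(c,'scene6z')
m=(np.hypot(*(X[:,:2]-t[:2]).T)<.05)&(X[:,2]>.15)&(X[:,2]<.28)
print(m.sum(),np.sort(X[m][:,2])[:12].round(3))
E
```

```text
clock: 11.88
tcp_pos: [0.44, -0.1024, 0.1943]
orientation: [0.0, -0.084, 0.996, -0.0]
wrist_force: [0.2, 0.6, -0.0]
finger_gap: -0.0
t 11.88 tcp [ 0.44   -0.1024  0.1943] jaw yaw 99.68 z [ 0. -0. -1.] units [0.0005 0.0016 0.1116] gap -0.0 F [ 0.2  0.6 -0. ]
turn units -1.8639788539694166
[-0.407  0.098 -0.345  1.128  0.    -0.576]
367 [0.184 0.188 0.19  0.19  0.192 0.192 0.192 0.193 0.193 0.193 0.194 0.194]
```

View pics/scene6z.png

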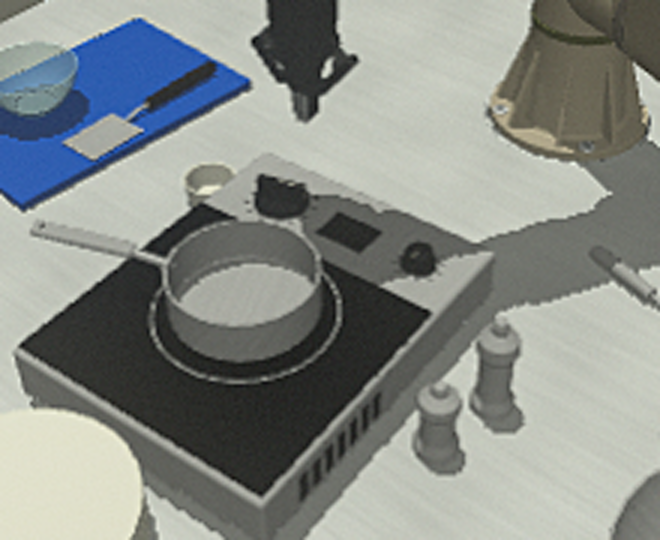

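```bash
python3 -m creep '{"hand":[0,0,0,0,0],"delta_pos":[[0,0.0016,0],[0,0,0],[0,0,0.04],[0,0,0.04],[0,0,0.02]],"turn":[-0.94,-0.93,0,0,0]}' >/dev/null
python3 -m creep '{"hand":[0,0,0,0,0],"delta_pos":[[0,0,0.01],[0,0,0.0016],[0,0,0],[-0.006,0,0],[-0.005,0,0]],"turn":[0,0,0,0,0]}'
python3 - <<'E'
from h import *
togo([.475-.0072-.018*.946,-.1122+.0208-.018*.326,.105],109)
for n in ['scene','top']:
    c=env.read_camera(n); zoom(c,n+'7z')
E
```

```text
clock: 12.77
tcp_pos: [0.4489, -0.0982, 0.1064]
orientation: [0.001, -0.163, 0.987, -0.001]
wrist_force: [0.9, -1.0, 0.7]
finger_gap: -0.0004
t 12.77 tcp [ 0.4489 -0.0982  0.1064] jaw yaw 108.71 z [ 0.003 -0.001 -1.   ] units [-0.0026  0.0003  0.0017] gap -0.0004 F [ 0.9 -1.   0.7]
turn units -0.05754613917898155
```

View pics/scene7z.png

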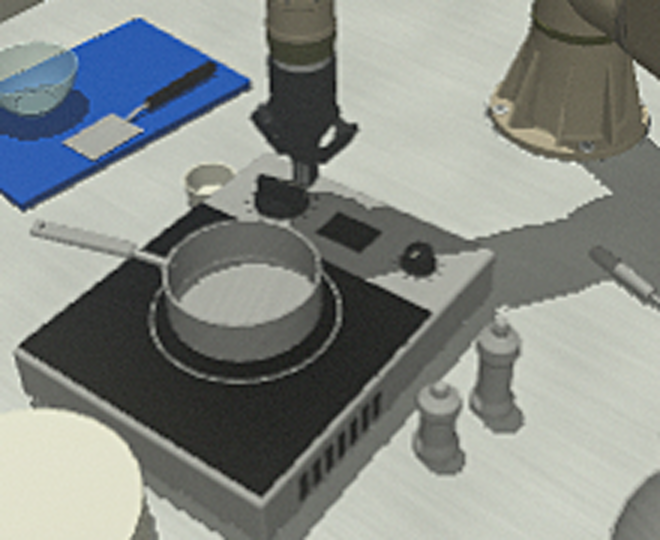

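View pics/top7z.png

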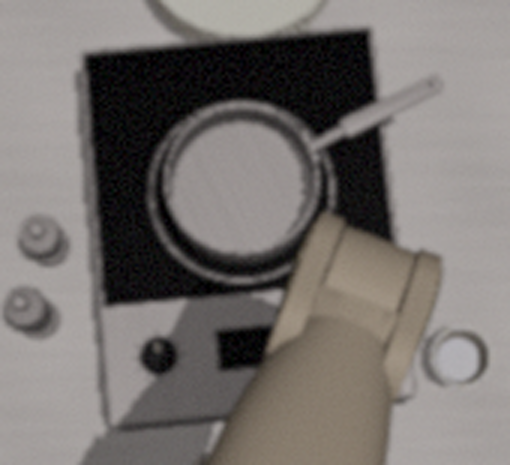

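```bash
python3 -m creep '{"hand":[0,0,0,0,0],"delta_pos":[[-0.0026,0,0],[-0.0019,0.0016,0],[-0.0019,0.0016,0],[-0.0019,0.0016,0],[-0.0019,0.0016,0]],"turn":[0,0.8,0.8,0.8,0.8]}'
python3 -m creep '{"hand":[0,0,0,0,0],"delta_pos":[[-0.0019,0.0016,0],[-0.0019,0.0016,0],[-0.0019,0.0016,0],[-0.0019,0.0016,0],[-0.0019,0.0016,0]],"turn":[0.8,0.8,0.8,0.8,0.8]}'
cat >> h.py <<'E'
A=np.array([.475,-.1122])
def rel(rx=.018,ry=.022,yaw=None):
    s=env.get_state(); Rm=q2R(s['orientation']); d=s['tcp_pos']-np.r_[A,.105]
    print('tcp rel axis in tool frame mm',(Rm.T@d*1000).round(1),'F tool',(Rm.T@s['wrist_force']).round(1))
    togo([*A,.105])
def bar(c):
    X=cloud(c); m=(X[:,2]>.1)&(X[:,2]<.116)&(np.hypot(X[:,0]-A[0],X[:,1]-A[1])<.04); return X[m]
E
python3 - <<'E'
from h import *
rel()
c=env.read_camera('scene'); zoom(c,'scene8z',4); zoom(c,'scene8z')
im=c['pixels'][140:230,250:370,::-1]; cv2.imwrite('pics/scene8d.png',cv2.resize(im,None,fx=6,fy=6,interpolation=cv2.INTER_CUBIC))
E
```

```text
clock: 13.28
tcp_pos: [0.4539, -0.0908, 0.1054]
orientation: [-0.0, -0.022, 1.0, -0.0]
wrist_force: [-2.1, -1.2, 1.9]
finger_gap: 0.0001
clock: 13.7
tcp_pos: [0.4617, -0.0846, 0.1053]
orientation: [-0.0, 0.152, 0.988, 0.0]
wrist_force: [-1.8, 0.5, 1.9]
finger_gap: -0.0
tcp rel axis in tool frame mm [21.  22.3 -0.2] F tool [ 1.9 -0.  -1.9]
t 13.7 tcp [ 0.4617 -0.0846  0.1053] jaw yaw 72.55 z [-0.001  0.    -1.   ] units [-0.0262 -0.0279  0.0003] gap -0.0 F [-1.8  0.5  1.9]
```

View pics/scene8d.png

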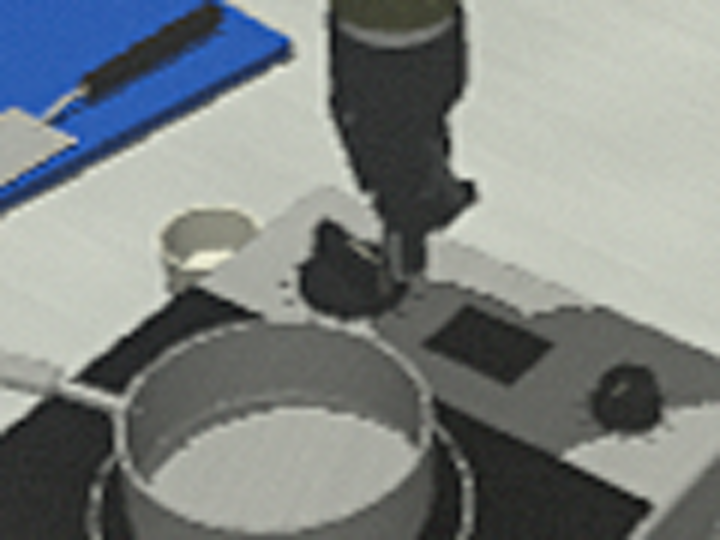

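```bash
python3 -m creep '{"hand":[0,0,0,0,0],"delta_pos":[[-0.002,0.0017,0],[-0.002,0.0017,0],[-0.002,0.0017,0],[-0.002,0.0017,0],[-0.002,0.0017,0]],"turn":[0.8,0.8,0.8,0.8,0.8]}'
python3 -m creep '{"hand":[0,0,0,0,0],"delta_pos":[[-0.002,0.0017,0],[-0.002,0.0017,0],[-0.002,0.0017,0],[-0.002,0.0017,0],[0,0,0]],"turn":[0.8,0.8,0.8,0.8,0]}'
python3 - <<'E'
from h import *
rel()
c=env.read_camera('scene')
im=c['pixels'][140:230,250:370,::-1]; cv2.imwrite('pics/scene9d.png',cv2.resize(im,None,fx=6,fy=6,interpolation=cv2.INTER_CUBIC))
E
```

```text
clock: 14.17
tcp_pos: [0.4718, -0.0815, 0.1051]
orientation: [-0.001, 0.32, 0.947, 0.001]
wrist_force: [-0.7, 1.8, 1.7]
finger_gap: -0.0004
clock: 14.58
tcp_pos: [0.4809, -0.0821, 0.1052]
orientation: [-0.0, 0.448, 0.894, 0.001]
wrist_force: [0.2, 2.2, 1.3]
finger_gap: 0.0001
tcp rel axis in tool frame mm [20.6 22.8 -0.1] F tool [ 1.6  1.5 -1.3]
t 14.58 tcp [ 0.4809 -0.0821  0.1052] jaw yaw 36.76 z [ 0.001  0.001 -1.   ] units [-0.0257 -0.0285  0.0002] gap 0.0001 F [0.2 2.2 1.3]
```

View pics/scene9d.png

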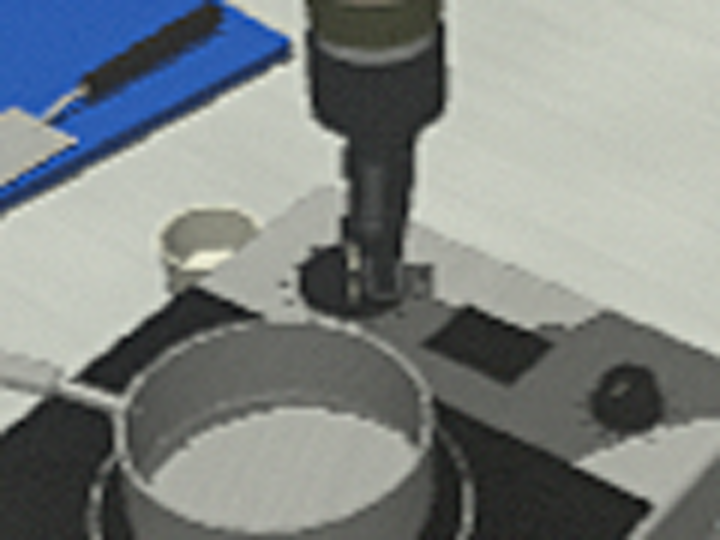

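```bash
python3 -m creep '{"hand":[0,0,0,0,0],"delta_pos":[[-0.002,0.0017,0],[-0.002,0.0017,0],[-0.002,0.0017,0],[-0.002,0.0017,0],[-0.002,0.0017,0]],"turn":[0.8,0.8,0.8,0.8,0.8]}' >/dev/null
python3 -m creep '{"hand":[0,0,0,0,0],"delta_pos":[[-0.002,0.0017,0],[0,0,0],[0,0,0],[0,0,0],[0,0,0]],"turn":[0.8,0,0,0,0]}'
cat >> h.py <<'E'
def markang(c,show=True):
    # score direction of white line at z=.11 from axis candidates
    g=cv2.GaussianBlur(grey(c),(0,0),.5); best=[]
    for dx in np.arange(-.005,.0051,.001):
        for dy in np.arange(-.005,.0051,.001):
            I,_=polar(c,A+[dx,dy],.11,np.arange(.004,.029,.001),np.radians(np.arange(-60,130,1)))
            m=I.mean(1); best.append((m.max(),np.arange(-60,130,1)[m.argmax()],dx,dy))
    best.sort(reverse=True); return [tuple(np.round(b,3)) for b in best[:6]]
E
python3 - <<'E'
from h import *
rel()
c=env.read_camera('scene')
im=c['pixels'][140:230,250:370,::-1]; cv2.imwrite('pics/scene10d.png',cv2.resize(im,None,fx=6,fy=6,interpolation=cv2.INTER_CUBIC))
print(markang(c))
E
```

```text
clock: 15.47
tcp_pos: [0.4921, -0.0877, 0.1051]
orientation: [0.0, 0.624, 0.782, 0.0]
wrist_force: [0.2, 1.0, 0.2]
finger_gap: 0.0005
tcp rel axis in tool frame mm [20.1 22.2 -0.1] F tool [ 0.9  0.4 -0.2]
t 15.47 tcp [ 0.4921 -0.0877  0.1051] jaw yaw 12.85 z [ 0. -0. -1.] units [-0.0251 -0.0277  0.0001] gap 0.0005 F [0.2 1.  0.2]
[(np.float64(123.988), np.float64(129.0), np.float64(-0.005), np.float64(0.005)), (np.float64(121.283), np.float64(129.0), np.float64(-0.005), np.float64(0.004)), (np.float64(119.544), np.float64(129.0), np.float64(-0.004), np.float64(0.005)), (np.float64(118.541), np.float64(129.0), np.float64(-0.005), np.float64(0.003)), (np.float64(116.812), np.float64(129.0), np.float64(-0.004), np.float64(0.004)), (np.float64(115.716), np.float64(129.0), np.float64(-0.005), np.float64(0.002))]
```

View pics/scene10d.png

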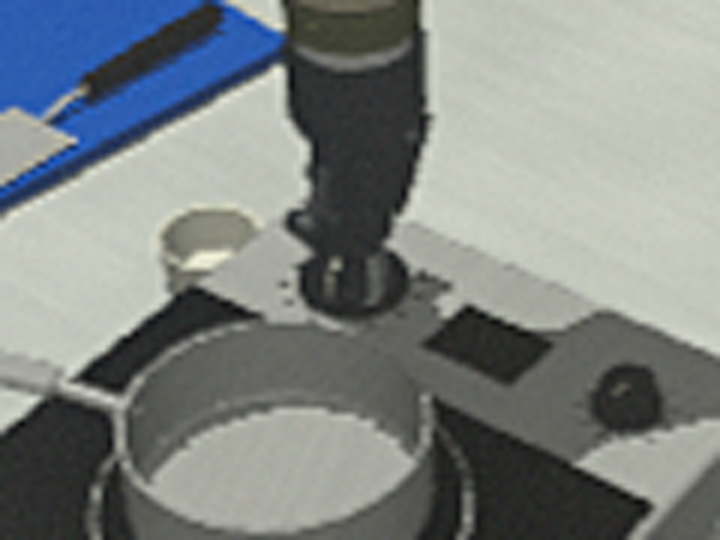

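```bash
python3 -m creep '{"hand":[0,0,0,0,0],"delta_pos":[[0.01,0,0],[0.02,0,0],[0,0,-0.045],[0,0,-0.045],[0.04,0,-0.02]],"turn":[0,0,0,0,0]}' >/dev/null
python3 -m creep '{"hand":[0,0,0,0,0],"delta_pos":[[0.05,0,0],[0.05,0,0],[0.05,0,0],[0.03,0,0],[0,0,0]],"turn":[0,0,0,0,0]}'
python3 - <<'E'
from h import *
rel()
for n in ['scene','top']:
    c=env.read_camera(n); np.save(f'pics/{n}11.npy',c,allow_pickle=True)
    r0,r1,c0,c1=(150,230,250,370) if n=='scene' else (170,225,280,370)
    cv2.imwrite(f'pics/{n}11d.png',cv2.resize(c['pixels'][r0:r1,c0:c1,::-1],None,fx=6,fy=6,interpolation=cv2.INTER_CUBIC))
    for t,z in [('dial_axis',.11),('dial_mark',.11),('long_line',.08)]:
        r=env.pinpoint(n,t)[:1]
        if r: print(n,t,round(r[0]['score'],2),np.round(r[0]['location'],1),at_z(c,r[0]['location'],z).round(4))
    B=bar(c); 
    if len(B)>10:
        u,s,v=np.linalg.svd(B[:,:2]-B[:,:2].mean(0)); print('bar',len(B),B.mean(0).round(4),np.degrees(np.arctan2(v[0,1],v[0,0])).round(1),(s/np.sqrt(len(B))).round(4))
E
```

```text
clock: 16.35
tcp_pos: [0.446, 0.1111, 0.1931]
orientation: [-0.0, 0.622, 0.783, 0.0]
wrist_force: [0.0, -0.4, -0.1]
finger_gap: -0.0002
tcp rel axis in tool frame mm [224.2  22.2 -88. ] F tool [-0.4 -0.1  0.1]
t 16.35 tcp [0.446  0.1111 0.1931] jaw yaw 13.08 z [-0.001  0.001 -1.   ] units [-0.2802 -0.0278  0.11  ] gap -0.0002 F [ 0.  -0.4 -0.1]
scene dial_axis 0.97 [177.5 309.8] [ 0.4588 -0.1189  0.11  ]
scene dial_mark 0.62 [184.3 305.8] [ 0.496  -0.1038  0.11  ]
scene long_line 0.77 [190.5 304.3] [ 0.498 -0.111  0.08 ]
bar 65 [ 0.4799 -0.1096  0.1085] 16.7 [0.018  0.0044]
top dial_axis 0.95 [201.7 331.8] [ 0.4747 -0.1119  0.11  ]
top dial_mark 0.88 [191.7 328.8] [ 0.5066 -0.1035  0.11  ]
top long_line 0.8 [191.6 329.9] [ 0.5114 -0.109   0.08  ]
bar 86 [ 0.4753 -0.1121  0.1093] -162.5 [0.0171 0.0041]
```

View pics/top11d.png

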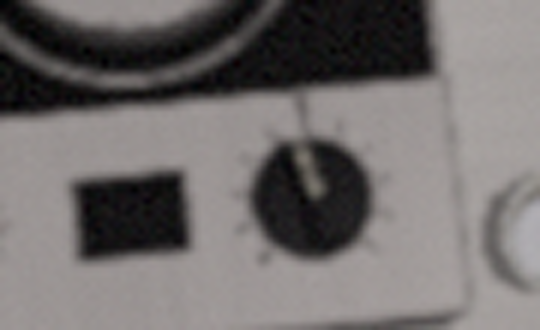

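View pics/scene11d.png

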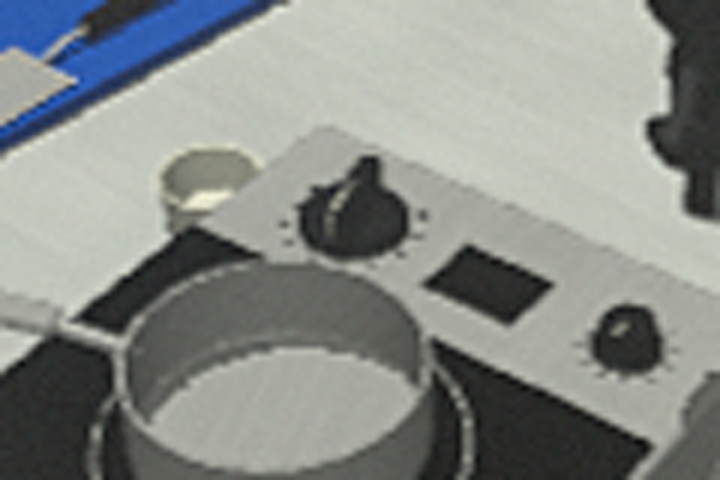

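```bash
cat >> h.py <<'E'
def lineang(c,z,box,bright,thr,A=A):
    # weighted PCA of bright/dark pixels in world plane z, within rotated box polar window (r0,r1,a0,a1)
    r0,r1,a0,a1=box
    g=np.arange(-.06,.06,.0005); Xg,Yg=np.meshgrid(g,g,indexing='ij')
    rc=proj(c,np.stack([A[0]+Xg.ravel(),A[1]+Yg.ravel(),np.full(Xg.size,z)],-1))
    I=map_coordinates(grey(c),rc.T,order=3).reshape(Xg.shape)
    rr=np.hypot(Xg,Yg); aa=np.degrees(np.arctan2(Yg,Xg))
    m=(rr>r0)&(rr<r1)&(aa>a0)&(aa<a1)
    w=np.where(m,np.clip((I-thr) if bright else (thr-I),0,None),0)
    W=w.sum(); mx,my=(w*Xg).sum()/W,(w*Yg).sum()/W
    C=np.array([[(w*(Xg-mx)**2).sum(),(w*(Xg-mx)*(Yg-my)).sum()],[0,(w*(Yg-my)**2).sum()]])/W; C[1,0]=C[0,1]
    l,v=np.linalg.eigh(C); d=v[:,1]; d=d*np.sign(d[0])
    return np.degrees(np.arctan2(d[1],d[0])).round(2),np.degrees(np.arctan2(my,mx)).round(2),(A[0]+mx).round(4),(A[1]+my).round(4),np.sqrt(l).round(4)
def yawfit(c):
    # hob yaw from glass/panel edge (hob x=-.082), z=.085, plus right & left glass edges
    ctr=np.array([.6383,-.0158]); out={}
    for name,base in [('front',-90),('left',90-0)]:
        pass
    pts=[]
    for y in np.arange(-.14,.14,.004):
        y0=np.radians(4.1); ex=np.array([np.cos(y0),np.sin(y0)]); ey=np.array([-ex[1],ex[0]])
        s=np.arange(-.125,-.1,.0005); P=ctr+s[:,None]*ex+y*ey
        I=map_coordinates(cv2.GaussianBlur(grey(c),(0,0),.6),proj(c,np.c_[P,np.full(len(P),.085)]).T,order=1)
        d=-np.diff(I); j=d.argmax()
        if d[j]>3: pts.append([y,s[j]])
    pts=np.array(pts); k=np.polyfit(pts[:,0],pts[:,1],1)
    ok=abs(np.polyval(k,pts[:,0])-pts[:,1])<.0025; k=np.polyfit(pts[ok,0],pts[ok,1],1)
    return 4.1-np.degrees(np.arctan(k[0])),k[1],ok.sum()
E
python3 - <<'E'
from h import *
for n in ['top','scene']:
    c=np.load(f'pics/{n}11.npy',allow_pickle=True).item()
    print(n,'yaw',yawfit(c))
    for thr in (70,90): print(' mark',thr,lineang(c,.11,(.004,.031,-30,60),True,thr))
    for thr in (130,115): print(' line',thr,lineang(c,.08,(.037,.057,-12,18),False,thr))
E
```

```text
top yaw (np.float64(4.355711110086182), np.float64(-0.10981022914575937), np.int64(67))
 mark 70 (np.float64(-18.09), np.float64(5.36), np.float64(0.496), np.float64(-0.1102), array([0.0067, 0.0085]))
 mark 90 (np.float64(-21.47), np.float64(1.47), np.float64(0.498), np.float64(-0.1116), array([0.0066, 0.0085]))
 line 130 (np.float64(10.1), np.float64(3.46), np.float64(0.5247), np.float64(-0.1092), array([0.0017, 0.0054]))
 line 115 (np.float64(11.31), np.float64(3.61), np.float64(0.5275), np.float64(-0.1089), array([0.0011, 0.0029]))
scene yaw (np.float64(3.7754683469865977), np.float64(-0.11396040116707562), np.int64(39))
 mark 70 (np.float64(-43.06), np.float64(3.47), np.float64(0.4917), np.float64(-0.1112), array([0.0054, 0.0074]))
 mark 90 (np.float64(-48.45), np.float64(2.06), np.float64(0.4915), np.float64(-0.1116), array([0.0047, 0.0077]))
 line 130 (np.float64(-66.45), np.float64(5.65), np.float64(0.5245), np.float64(-0.1073), array([0.0041, 0.0069]))
 line 115 (np.float64(-65.99), np.float64(5.57), np.float64(0.5247), np.float64(-0.1073), array([0.0038, 0.0069]))
```

Run:
```python
from h import *
for n in ['top','scene']:
    c=np.load(f'pics/{n}11.npy',allow_pickle=True).item()
    for AA in [(.475,-.1122),(.477,-.111)]:
      for r1 in (.022,.026): print(n,' mark',lineang(c,.11,(.003,r1,-15,60),True,70,np.array(AA)))
```

```text
top  mark (np.float64(16.24), np.float64(13.63), np.float64(0.4879), np.float64(-0.1091), array([0.0017, 0.0059]))
top  mark (np.float64(16.09), np.float64(13.81), np.float64(0.4891), np.float64(-0.1087), array([0.0017, 0.0065]))
top  mark (np.float64(15.5), np.float64(11.37), np.float64(0.4901), np.float64(-0.1084), array([0.0017, 0.0052]))
top  mark (np.float64(13.9), np.float64(11.4), np.float64(0.4917), np.float64(-0.108), array([0.0019, 0.0062]))
scene  mark (np.float64(18.27), np.float64(12.46), np.float64(0.4884), np.float64(-0.1092), array([0.0019, 0.005 ]))
scene  mark (np.float64(19.43), np.float64(13.16), np.float64(0.4895), np.float64(-0.1088), array([0.0019, 0.0056]))
scene  mark (np.float64(18.43), np.float64(10.5), np.float64(0.4899), np.float64(-0.1086), array([0.0019, 0.005 ]))
scene  mark (np.float64(18.76), np.float64(10.83), np.float64(0.4904), np.float64(-0.1084), array([0.0018, 0.0053]))
```

```bash
python3 -m creep '{"hand":[0,0,0,0,0],"delta_pos":[[-0.04,0,0],[-0.05,0,0],[-0.05,0,0],[-0.05,0,0],[-0.03,0,0]],"turn":[0,0,0,0,0]}' >/dev/null
python3 -m creep '{"hand":[0,0,0,0,0],"delta_pos":[[0,0,0],[0,0,0.045],[0,0,0.045],[0,0,0.02],[0,0,0]],"turn":[0,0,0,0,0]}'
python3 - <<'E'
from h import *
rel()
E
```

```text
clock: 17.58
tcp_pos: [0.4833, -0.0634, 0.101]
orientation: [-0.004, 0.625, 0.781, -0.001]
wrist_force: [-0.4, 0.1, 0.3]
finger_gap: -0.0003
tcp rel axis in tool frame mm [45.7 18.8  4.1] F tool [ 0.2 -0.4 -0.3]
t 17.58 tcp [ 0.4833 -0.0634  0.101 ] jaw yaw 12.68 z [-0.008  0.003 -1.   ] units [-0.0572 -0.0235 -0.0051] gap -0.0003 F [-0.4  0.1  0.3]
```

```bash
python3 -m creep '{"hand":[0,0,0,0,0],"delta_pos":[[-0.004,0.004,-0.005],[-0.008,0,0],[-0.008,0,0],[-0.006,0,0],[0,0,0]],"turn":[0,0,0,0,0]}' >/dev/null
python3 - <<'E'
from h import *
rel()
E
```

```text
tcp rel axis in tool frame mm [21.7 26.4 -5.3] F tool [0.3 0.1 0.8]
t 18.0 tcp [ 0.496  -0.0852  0.1103] jaw yaw 12.67 z [ 0.003 -0.001 -1.   ] units [-0.0271 -0.033   0.0066] gap 0.0002 F [ 0.   0.3 -0.8]
```

```bash
python3 -m creep '{"hand":[0,0,0,0,0],"delta_pos":[[0,-0.005,0.005],[-0.002,0,0],[-0.0019,0.0018,0],[-0.0019,0.0018,0],[-0.0019,0.0018,0]],"turn":[0,0,0.8,0.8,0.8]}' 
python3 -m creep '{"hand":[0,0,0,0,0],"delta_pos":[[0,0,0],[0,0,0],[0,0,0],[0,0,0],[0,0,0]],"turn":[0,0,0,0,0]}'
python3 - <<'E'
from h import *
rel()
c=env.read_camera('scene')
cv2.imwrite(f'pics/scene12d.png',cv2.resize(c['pixels'][150:230,250:370,::-1],None,fx=6,fy=6,interpolation=cv2.INTER_CUBIC))
E
```

```text
clock: 18.42
tcp_pos: [0.495, -0.0893, 0.1047]
orientation: [-0.001, 0.704, 0.711, 0.0]
wrist_force: [-0.6, 1.7, 0.1]
finger_gap: 0.0003
clock: 18.83
tcp_pos: [0.4955, -0.0898, 0.1048]
orientation: [-0.0, 0.702, 0.712, -0.0]
wrist_force: [-1.3, 1.4, -1.8]
finger_gap: -0.0003
tcp rel axis in tool frame mm [22.1 20.8  0.2] F tool [ 1.5 -1.3  1.8]
t 18.83 tcp [ 0.4955 -0.0898  0.1048] jaw yaw 0.79 z [-0.001  0.001 -1.   ] units [-0.0277 -0.026  -0.0003] gap -0.0003 F [-1.3  1.4 -1.8]
```

View pics/scene12d.png

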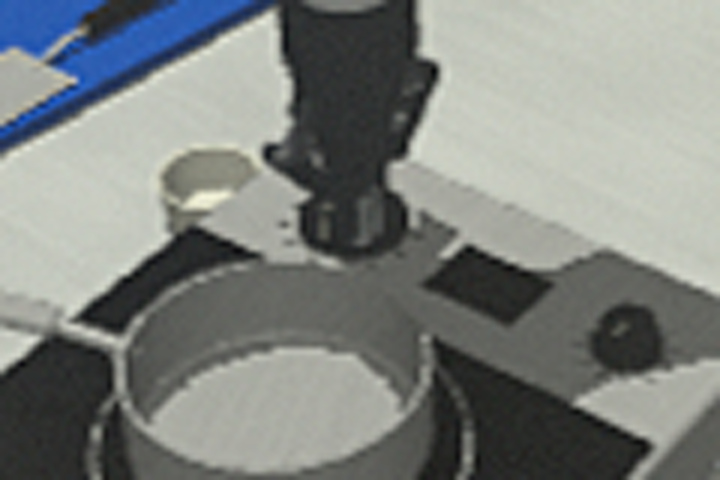

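```bash
python3 -m creep '{"hand":[0,0,0,0,0],"delta_pos":[[-0.0015,0,0],[0,0,0],[0.01,0,0],[0.02,0,0],[0,0,-0.045]],"turn":[0,0,0,0,0]}' 
python3 -m creep '{"hand":[0,0,0,0,0],"delta_pos":[[0,0,-0.045],[0.03,0,-0.02],[0.05,0,0],[0.05,0,0],[0.05,0,0]],"turn":[0,0,0,0,0]}' >/dev/null
python3 -m creep '{"hand":[0,0,0,0,0],"delta_pos":[[0.04,0,0],[0,0,0],[0,0,0],[0,0,0],[0,0,0]],"turn":[0,0,0,0,0]}' >/dev/null
cat >> h.py <<'E'
def dialcheck(tag):
    rel()
    for n in ['scene','top']:
        c=env.read_camera(n); np.save(f'pics/{n}{tag}.npy',c,allow_pickle=True)
        r0,r1,c0,c1=(150,230,250,370) if n=='scene' else (170,225,280,370)
        cv2.imwrite(f'pics/{n}{tag}d.png',cv2.resize(c['pixels'][r0:r1,c0:c1,::-1],None,fx=6,fy=6,interpolation=cv2.INTER_CUBIC))
        B=bar(c); u,s,v=np.linalg.svd(B[:,:2]-B[:,:2].mean(0)); v=v*np.sign(v[0,0]); print(n,'bar',len(B),B.mean(0).round(4),np.degrees(np.arctan2(v[0,1],v[0,0])).round(1),(s/np.sqrt(len(B))).round(4))
        for r1 in (.022,.026): print('  mark',lineang(c,.11,(.003,r1,-35,50),True,70))
        print('  yaw',yawfit(c),'pan',panfit(c,(.638,-.016)),'ring',ringfit(c)[0])
E
python3 - <<'E'
from h import *
dialcheck('13')
E
```

```text
clock: 19.3
tcp_pos: [0.4913, -0.0644, 0.1358]
orientation: [-0.005, 0.702, 0.712, -0.002]
wrist_force: [-0.1, 0.9, -0.2]
finger_gap: -0.0001
tcp rel axis in tool frame mm [219.9  21.3 -88.2] F tool [ 0.6  0.2 -0.8]
t 20.13 tcp [0.4936 0.108  0.1931] jaw yaw 0.68 z [ 0.001 -0.    -1.   ] units [-0.2749 -0.0267  0.1103] gap -0.0003 F [0.2 0.6 0.8]
scene bar 68 [ 0.481  -0.11    0.1087] 7.3 [0.0181 0.0045]
  mark (np.float64(6.93), np.float64(0.63), np.float64(0.4875), np.float64(-0.1121), array([0.0018, 0.0052]))
  mark (np.float64(-9.96), np.float64(-3.11), np.float64(0.4893), np.float64(-0.113), array([0.0039, 0.0061]))
  yaw (np.float64(3.8504999536029265), np.float64(-0.11380084626336062), np.int64(37)) pan ((array([ 0.6388344 , -0.01521683]), np.int64(437), np.float64(0.0008019896008075588)), np.int64(509)) ring (array([ 0.63693565, -0.01623224]), np.int64(70), np.float64(0.0003988924741594374))
top bar 87 [ 0.4739 -0.1122  0.1094] 7.5 [0.0172 0.0041]
  mark (np.float64(8.14), np.float64(2.42), np.float64(0.4879), np.float64(-0.1117), array([0.0018, 0.0062]))
  mark (np.float64(6.91), np.float64(2.81), np.float64(0.4902), np.float64(-0.1115), array([0.0018, 0.007 ]))
  yaw (np.float64(4.44095043114429), np.float64(-0.11007060467544738), np.int64(60)) pan ((array([ 0.63738104, -0.01627387]), np.int64(261), np.float64(0.0006584994769658941)), np.int64(285)) ring (array([ 0.63876551, -0.01563819]), np.int64(64), np.float64(0.000723947865149077))
```

View pics/top13d.png

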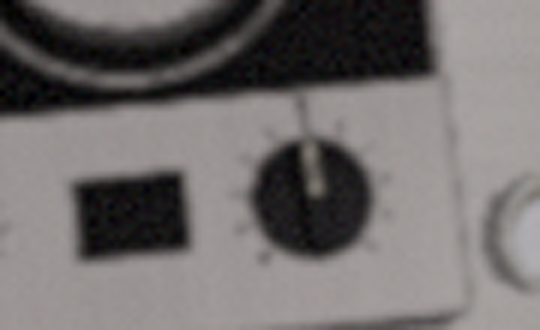

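View pics/scene13d.png

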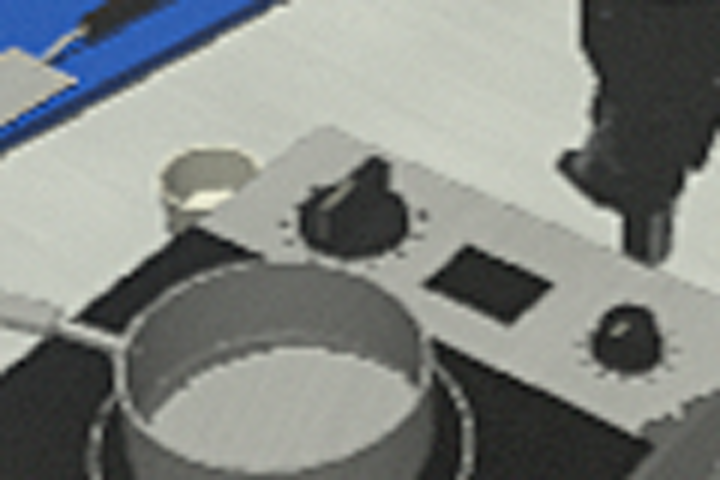

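```bash
python3 -m creep '{"hand":[0,0,0,0,0],"delta_pos":[[-0.04,0,0],[-0.05,0,0],[-0.05,0,0],[-0.05,0,0],[-0.03,0,0]],"turn":[0,0,0,0,0]}' >/dev/null
python3 -m creep '{"hand":[0,0,0,0,0],"delta_pos":[[0,0,0],[0,0,0.045],[0,0,0.045],[0,0,0.018],[0,0,0]],"turn":[0,0,0,0,0]}' >/dev/null
python3 -m creep '{"hand":[0,0,0,0,0],"delta_pos":[[-0.01,0,0],[-0.01,0,0],[0,0,0],[0,0,0],[0,0,0]],"turn":[0,0,0,0,0]}'
python3 - <<'E'
from h import *
rel()
E
```

```text
clock: 21.48
tcp_pos: [0.4967, -0.0837, 0.1078]
orientation: [0.001, 0.703, 0.711, 0.001]
wrist_force: [0.4, -0.2, -0.4]
finger_gap: -0.0001
tcp rel axis in tool frame mm [28.2 22.1 -2.8] F tool [-0.2  0.4  0.4]
t 21.48 tcp [ 0.4967 -0.0837  0.1078] jaw yaw 0.71 z [ 0.002 -0.    -1.   ] units [-0.0352 -0.0276  0.0034] gap -0.0001 F [ 0.4 -0.2 -0.4]
```

```bash
python3 -m creep '{"hand":[0,0,0,0,0],"delta_pos":[[-0.005,0,0],[-0.003,0,0],[-0.002,0,0],[-0.001,0,0],[0,0,0]],"turn":[0,0,0,0,0]}'
python3 - <<'E'
from h import *
rel()
c=env.read_camera('scene'); B=bar(c); print(len(B))
for r1 in (.022,.026): print('  mark',lineang(c,.11,(.003,r1,-35,50),True,70))
E
```

```text
clock: 21.9
tcp_pos: [0.4963, -0.0919, 0.1068]
orientation: [0.0, 0.702, 0.712, 0.0]
wrist_force: [1.5, 0.6, 1.0]
finger_gap: 0.0002
tcp rel axis in tool frame mm [20.  21.6 -1.8] F tool [ 0.6  1.5 -1. ]
t 21.9 tcp [ 0.4963 -0.0919  0.1068] jaw yaw 0.75 z [ 0.001  0.001 -1.   ] units [-0.025  -0.027   0.0022] gap 0.0002 F [1.5 0.6 1. ]
27
  mark (np.float64(-60.05), np.float64(18.94), np.float64(0.4923), np.float64(-0.1063), array([0.0019, 0.0085]))
  mark (np.float64(-89.29), np.float64(-12.09), np.float64(0.4972), np.float64(-0.1169), array([0.0025, 0.0081]))
```

```bash
python3 -m creep '{"hand":[0,0,0,0,0],"delta_pos":[[-0.001,0,0],[0,0,0],[0.01,0,0],[0.02,0,0],[0,0,-0.045]],"turn":[0,0,0,0,0]}' 
python3 -m creep '{"hand":[0,0,0,0,0],"delta_pos":[[0,0,-0.045],[0.03,0,-0.02],[0.05,0,0],[0.05,0,0],[0.05,0,0]],"turn":[0,0,0,0,0]}' >/dev/null
python3 -m creep '{"hand":[0,0,0,0,0],"delta_pos":[[0.04,0,0],[0,0,0],[0,0,0],[0,0,0],[0,0,0]],"turn":[0,0,0,0,0]}' >/dev/null
python3 - <<'E'
from h import *
dialcheck('14')
E
```

```text
clock: 22.37
tcp_pos: [0.4901, -0.0657, 0.1366]
orientation: [-0.006, 0.702, 0.712, -0.003]
wrist_force: [0.1, 0.1, 0.2]
finger_gap: 0.0004
tcp rel axis in tool frame mm [218.2  20.8 -89.5] F tool [-0.3  0.7  0.3]
t 23.2 tcp [0.4932 0.1063 0.1944] jaw yaw 0.68 z [-0.    -0.001 -1.   ] units [-0.2728 -0.026   0.1119] gap -0.0 F [ 0.7 -0.2 -0.3]
scene bar 73 [ 0.479  -0.1097  0.1084] 5.2 [0.0186 0.0043]
  mark (np.float64(-0.28), np.float64(-2.54), np.float64(0.4874), np.float64(-0.1128), array([0.0017, 0.0055]))
  mark (np.float64(-9.17), np.float64(-5.29), np.float64(0.4901), np.float64(-0.1136), array([0.0036, 0.0067]))
  yaw (np.float64(3.7829568310591095), np.float64(-0.11392678846306725), np.int64(37)) pan ((array([ 0.63829552, -0.01498675]), np.int64(419), np.float64(0.0008195951888736369)), np.int64(502)) ring (array([ 0.63695801, -0.01620248]), np.int64(70), np.float64(0.0004187092226529636))
top bar 85 [ 0.4747 -0.1121  0.1097] 3.7 [0.0174 0.004 ]
  mark (np.float64(2.65), np.float64(-2.48), np.float64(0.4854), np.float64(-0.1127), array([0.0017, 0.0054]))
  mark (np.float64(4.06), np.float64(-1.49), np.float64(0.4868), np.float64(-0.1125), array([0.0017, 0.0066]))
  yaw (np.float64(4.384783977460008), np.float64(-0.109951678285059), np.int64(55)) pan ((array([ 0.63745467, -0.01626107]), np.int64(261), np.float64(0.0006843410543138556)), np.int64(287)) ring (array([ 0.63875506, -0.01569747]), np.int64(64), np.float64(0.0007487864994285588))
```

View pics/top14d.png

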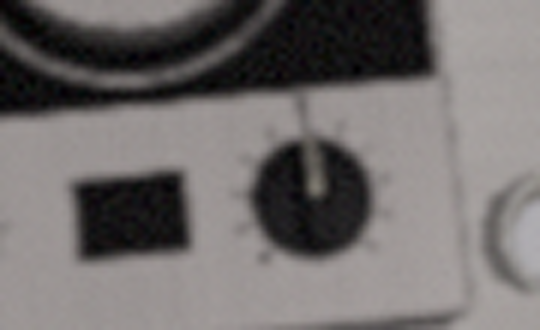

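View pics/scene14d.png

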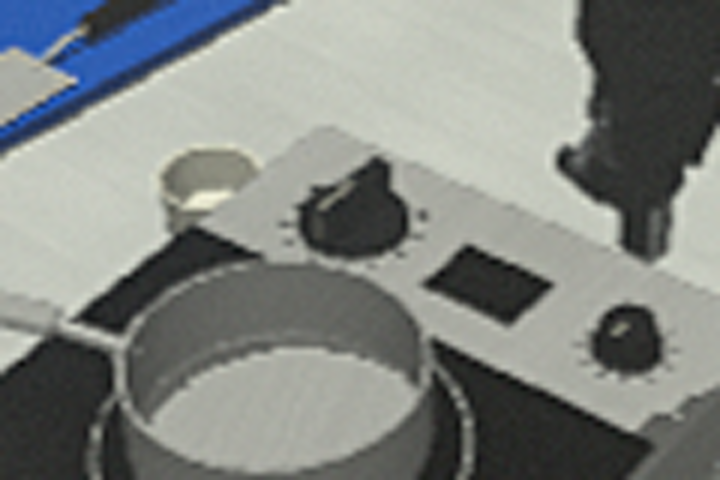

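Run:
```python
from h import *
for n in ['top','scene']:
    a=[];g=[]
    for i in range(6):
        c=env.read_camera(n); g.append(c['pixels'].astype(float))
        X=cloud(c); m=(X[:,2]>.103)&(X[:,2]<.116)&(np.hypot(X[:,0]-A[0],X[:,1]-A[1])<.035); a.append(X[m])
    B=np.vstack(a); u,s,v=np.linalg.svd(B[:,:2]-B[:,:2].mean(0),full_matrices=False); v=v*np.sign(v[0,0])
    print(n,'bar all',len(B),np.degrees(np.arctan2(v[0,1],v[0,0])),B.mean(0).round(4),[ (lambda w:np.degrees(np.arctan(w[0,1]/w[0,0])).round(1))(np.linalg.svd(b[:,:2]-b[:,:2].mean(0))[2]) for b in a])
    c['pixels']=np.mean(g,0).astype(np.uint8)
    print(' yaw',yawfit(c))
    for thr in (60,75,90):
        for r1 in (.018,.022,.026): print('  mark',thr,r1,lineang(c,.11,(-1,r1,-60,60),True,thr)[0],end='')
    r0,r1,c0,c1=(150,215,275,345) if n=='scene' else (180,215,305,355)
    cv2.imwrite(f'pics/{n}15d.png',cv2.resize(c['pixels'][r0:r1,c0:c1,::-1],None,fx=10,fy=10,interpolation=cv2.INTER_CUBIC)[:600,:800])
    print()
```

```text
top bar all 495 3.6436348032715613 [ 0.4754 -0.1122  0.1095] [np.float64(3.9), np.float64(3.3), np.float64(4.0), np.float64(3.5), np.float64(4.5), np.float64(2.7)]
 yaw (np.float64(4.459519230791878), np.float64(-0.11001405179548387), np.int64(59))
  mark 60 0.018 2.27  mark 60 0.022 4.05  mark 60 0.026 5.07  mark 75 0.018 1.84  mark 75 0.022 3.73  mark 75 0.026 4.82  mark 90 0.018 -1.82  mark 90 0.022 -0.68  mark 90 0.026 0.11
scene bar all 369 4.582494114480563 [ 0.478  -0.1105  0.1096] [np.float64(4.1), np.float64(4.8), np.float64(4.9), np.float64(4.1), np.float64(4.3), np.float64(5.3)]
 yaw (np.float64(3.6154930417229374), np.float64(-0.11415905214518555), np.int64(36))
  mark 60 0.018 85.38  mark 60 0.022 79.62  mark 60 0.026 -86.96  mark 75 0.018 85.88  mark 75 0.022 79.49  mark 75 0.026 -87.97  mark 90 0.018 87.84  mark 90 0.022 80.43  mark 90 0.026 -89.27
```

View pics/top15d.png

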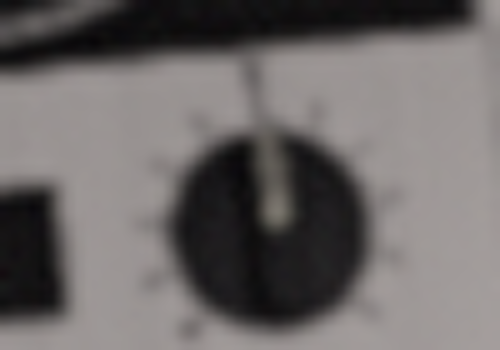

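The bar (4.1°) now agrees with the hob's yaw (4.0–4.1°), averaged over both cameras. I'll look at the whole scene once more and hand in.

Run:
```python
from h import *
c=env.read_camera('scene'); save(c,'scene16.png')
d0=cv2.imread('pics/scene1.png')
for n in ['scene']:
    for t in ['pepper_mill','salt_mill','ramekin']:
        r=env.pinpoint(n,t)[:1]; print(t,[(round(x['score'],2),np.round(at_z(c,x['location'],0),3)) for x in r])
s=env.get_state(); print(s['clock'],s['wrist_force'].round(1),abs(s['qvel']).max())
```

```text
pepper_mill [(0.71, array([0.521, 0.216, 0.   ]))]
salt_mill [(0.69, array([0.598, 0.211, 0.   ]))]
ramekin [(0.44, array([ 0.442, -0.249,  0.   ]))]
24.1 [-0.3  0.4 -0.7] 0.0014558287779890722
```

View pics/scene16.png

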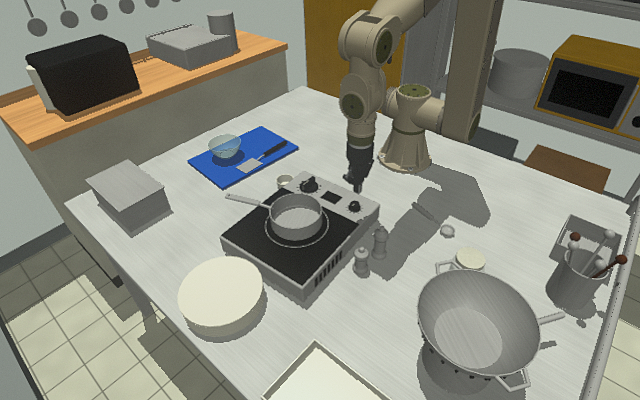

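The picture shows the pan centred in the ring at about (216,297), the mills at (260,362) and (241,380), and the other objects where they started. The gripper hangs free above the panel.

```bash
python3 -c "
from workcell import env
print(env.hand_in())"
```

```text
the job is handed in; nothing more can be done
None
```

I did the job in the order asked and handed it in at about 24 s. The pan stands in the middle of the ring, and the power dial's mark lines up with the long line.

- **Pan:** I slid it about 43 mm with the two open fingertips held against its wall, at roughly 9 N or less. Averaged over both cameras, its centre is within about 1 mm of the ring centre. Each camera alone is off by 1.5–2 mm, in opposite directions, which is about the calibration error.
- **Dial:** I pushed its bar round clockwise with the closed fingertips, then made two small corrections. The bar ends at 3.6° in the top camera and 4.6° in the side camera, averaging 4.1°. The long line should point at about 4.0°, taken from the hob's front glass edge (4.4° and 3.6°), so the dial is within about 1–1.5° of half power.
- **Checks that disagreed:** My direct fit of the white mark was too noisy to use: the top camera gave −2° to 5° depending on threshold, and the side camera failed. I relied on the depth fit of the bar instead, and the enlarged top picture agrees with it.
- **Everything else:** In the last picture the mills and the other things stand where they were. The ramekin, measured with a low score, read about 2 cm from its first side-camera reading. I put that down to detection noise, since it looks unmoved in the picture and the arm never went near it. At hand-in the arm was still and touching nothing.

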